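# Stand the toppled jars on the carrier and knock its lock pins down

### The arm

A 7-joint arm with a two-finger parallel gripper is mounted at the origin on the work surface. World frame = base frame: x ahead of the robot, y to its left, z up, the work surface at z = 0. Lengths are in m, angles in rad, forces in N, time in s.
With the tool pointing down it reaches from about 0.4 to 0.85 m from the base axis. Payload 4.5 kg.
Tool frame: the origin (TCP) lies midway between the tips of the shut fingers; the grasp point (between the pads) lies 19 mm behind it; z points along the fingers, y is the line along which they close (so a half turn about z gives the same grasp; the last joint's range is limited). The gripper opens to 88 mm and grips with 3 to 60 N. Pads are 18 mm wide; open, the fingers measure 123 mm over their backs; the gripper's body (75 mm by 187 mm) begins 45 mm behind the grasp point.
Start: joints at [1.296, 0.689, -0.195, 1.565, 0.157, 0.902, -0.215], TCP at [0.19, -0.595, 0.239] pointing down, gripper open.
Joint ranges: [-3.01, 3.01], [-0.46, 2.08], [-1.47, 1.51], [0.13, 2.56], [-1, 4.14], [0.04, 2.09], [-2.66, 2.66]. Speed limits (rad/s): [2.57, 2.57, 3.14, 3.14, 3.14, 3.14, 3.14].

### API

Orientations are given as a unit quaternion [x, y, z, w].
In Python, from plant import sensors, eyes, finish_job gives the robot as it stands.
- The arm moves only by the tool send_rows, never from a script. Its argument "rows" is text: rows parted by semicolons, each of 4 numbers parted by spaces: the shift along the tool's x, y, z normalised to -1 to 1, where 1 is 30 cm, then the turn about the tool's z normalised to -1 to 1, where 1 is 2 pi rad. A call has 1 to 10 rows; each row is the pose to reach, as a shift and turn from the pose commanded when the call began, along the tool's axes at that moment, turning the shorter way round; what a row does not reach only later rows make up. A row lasts 1/12 s, in which the tool goes at most 41.7 mm and 7.16 degrees, less where a joint would pass 70% of its speed; a pose out of reach is approached as far as the arm can. A call with a number of a shift or a turn outside -1 to 1 is refused whole. A call with a gripper value outside its range is refused whole. "jaw" is the closure, from -1 (fully open) to 1 (shut), set as the call begins (left out, the last holds). The fingers move at their own pace and stop on an object; "force" is the grip in N (left out, the last holds). Time passes only in rows, so rows that repeat a pose let the fingers close. It gives the time, the measured TCP pose, the force, the opening and the grip force at its end, in the units of the state.
- sensors.get_state(): the state, without advancing time (a new reading comes with each control period).
- eyes.snapshot(name): name is "side" or "top" or "wrist"; returns (picture, depth): 400x640x3 uint8, red, green, blue; 400x640 float32, m along the optical axis (not along the pixel's ray), 0 where there is no reading.
- eyes.calibration(name): a dict with "fov_y" (degrees; the focal length in pixels is half the picture's height over the tangent of half this angle, whatever the lens; pixels are square), "cx", "cy" (the principal point, pixels), "world_from_camera" (4x4, takes a point from camera to world coordinates). Camera axes: x right, y down, z forward; pixel columns grow to the right and rows downward; lengths in m; the calibration is good to about 2 mm. A picture is of the moment at which its call begins: read the wrist's pose just before it. calibration takes no time and is no camera call; for the wrist camera it gives the pose at the moment of the call.
- finish_job(): hands the job in; it is judged then, once.
The state is a dict: "clock": time; "q": joint angles; "qd": joint speeds; "joint_torque": joint torques, N m; "tool_pos": TCP position; "eef_rot": TCP orientation; "contact_force": force on the tool from outside, world axes, zero at the start; "moment": the same for the moment, N m; "opening": opening from 0.0 (shut) to 1.0 (fully open); "finger_force": force on a finger pad.
Only numpy, scipy, OpenCV 4.12 (cv2) and the standard library are available. Lean on these libraries where they do the work, as an engineer would, in place of code of your own. Each camera call takes 0.05 s, during which the arm holds its last target. There are 200 camera calls.

### The job

Some red-lidded jars have toppled on the packing bench: stand every one upright, lids up, on its own round spot of the white carrier, setting them down gently. Once they all stand, knock the carrier's sprung lock pins fully home with brisk blows of the mallet, the red pin first and then the blue, never pushing a pin with the bare gripper. Then stand the mallet back upright on its head on the yellow mark of its green mat, and leave everything else on the bench alone; a jar that gets knocked off its spot must be put back.

Things in the scene. Friction and masses are not known exactly. Their poses are not given: they have to be found in the camera images.
- jar1: Eight-sided amber glass jar, red label, round red lid; 82 mm tall (64 mm glass, then lid 48 mm wide, 18 mm high), 52 mm over the flats, 56 mm over the corners, about 200 g. Origin: centre of its base; z from base to lid, x and y square to flats (one every 45 degrees). Starts lying on a flat, lid roughly away from the robot. Three or four jars are present, an absent one is None.
- jar2: Eight-sided amber glass jar, red label, round red lid; 82 mm tall (64 mm glass, then lid 48 mm wide, 18 mm high), 52 mm over the flats, 56 mm over the corners, about 200 g. Origin: centre of its base; z from base to lid, x and y square to flats (one every 45 degrees). Starts lying on a flat, lid roughly away from the robot. Three or four jars are present, an absent one is None.
- jar3: Eight-sided amber glass jar, red label, round red lid; 82 mm tall (64 mm glass, then lid 48 mm wide, 18 mm high), 52 mm over the flats, 56 mm over the corners, about 200 g. Origin: centre of its base; z from base to lid, x and y square to flats (one every 45 degrees). Starts lying on a flat, lid roughly away from the robot. Three or four jars are present, an absent one is None.
- jar4: Eight-sided amber glass jar, red label, round red lid; 82 mm tall (64 mm glass, then lid 48 mm wide, 18 mm high), 52 mm over the flats, 56 mm over the corners, about 200 g. Origin: centre of its base; z from base to lid, x and y square to flats (one every 45 degrees). Starts lying on a flat, lid roughly away from the robot. Three or four jars are present, an absent one is None.
- carrier: White plate 130 x 480 mm, 10 mm thick, fixed to the bench. Origin: centre of its underside; z up, y along its length: four round spots in a row, then a lock pin near each end (y = +210 mm red, -210 mm blue). Each pin slides in a dark steel collar 36 mm wide, whose top is 32 mm above the bench.
- spot1 (a point): Centre of a round grey spot with blue rim, 68 mm wide, on the carrier's top face, 10 mm above the bench; the spots are 90 mm apart (spot1 at carrier y = -135 mm). Any jar may take any spot, one each
- spot2 (a point): Centre of a round grey spot with blue rim, 68 mm wide, on the carrier's top face, 10 mm above the bench; the spots are 90 mm apart (spot2 at carrier y = -45 mm). Any jar may take any spot, one each
- spot3 (a point): Centre of a round grey spot with blue rim, 68 mm wide, on the carrier's top face, 10 mm above the bench; the spots are 90 mm apart (spot3 at carrier y = 45 mm). Any jar may take any spot, one each
- spot4 (a point): Centre of a round grey spot with blue rim, 68 mm wide, on the carrier's top face, 10 mm above the bench; the spots are 90 mm apart (spot4 at carrier y = 135 mm). Any jar may take any spot, one each
- pin_red (a joint): Travel of the red lock pin in m: 0 = fully up, 0.018 = fully home on its stop. A return spring pushes it up, but a friction clip keeps it where it is driven; moving it takes 6 to 9 N. It starts 0 to 5 mm down
- pin_blue (a joint): Travel of the blue lock pin in m: 0 = fully up, 0.018 = fully home on its stop. A return spring pushes it up, but a friction clip keeps it where it is driven; moving it takes 6 to 9 N. It starts 0 to 5 mm down
- red_top (a point): Centre of the top face of the red lock pin's red plastic head, 24 mm wide, 10 mm thick, 60 mm above the bench when fully up and 42 mm when home; it moves with the pin. z up
- blue_top (a point): Centre of the top face of the blue lock pin's blue plastic head, 24 mm wide, 10 mm thick, 60 mm above the bench when fully up and 42 mm when home; it moves with the pin. z up
- mallet: Mallet, 350 g. White nylon head, black band: upright cylinder 54 mm wide, 90 mm tall, standing on its striking face. Origin: centre of that lower face; z up. Level wooden handle along -x, 22 mm wide (y), 26 mm high, centred 45 mm above the lower face, 25 to 160 mm from the head's axis. Centre of mass 15 mm from the axis, on the handle side
- mallet_grip (a point): Good place to hold the mallet: on the handle's centre line, 52 mm from the head's axis, 45 mm above the lower face
- mat: Green mat 200 x 90 mm, 4 mm thick, fixed. Origin: under the centre of the yellow mark, 64 mm wide, on which the mallet's head starts and must end; the mat runs on along -x for the handle. z up
- tub: Bystander: white round tub 68 mm wide, 42 mm high, origin at its base
- tape: Bystander: yellow roll of tape lying flat, 100 mm wide, 48 mm high, origin at its base
- spare_lid: Bystander: spare red lid 48 mm wide, 14 mm high, lying flat, origin at its base
- marker_box: Bystander: blue box 50 x 90 x 30 mm, origin at its base
Things that resemble listed ones, but are neither listed nor needed, are in the scene too. What is shaped like the jar2 but black or turquoise is not meant.

How it is judged:
On the way, in this order (a step that is already met when the one before it is completed fails the run):
1. every jar stands upright and released on a spot of the carrier (angle between each of jar1, jar2, jar3, jar4's own z axis and vertical below 0.12 rad and z of jar1 in the frame of carrier between 0.005 and 0.015 m and linear speed of each of jar1, jar2, jar3, jar4 below 0.05 m/s and contact force between the fingers and jar1 below 0.1 N and (horizontal distance between jar1 and spot1 below 0.02 m or horizontal distance between jar1 and spot2 below 0.02 m or horizontal distance between jar1 and spot3 below 0.02 m or horizontal distance between jar1 and spot4 below 0.02 m) and z of jar2 in the frame of carrier between 0.005 and 0.015 m and contact force between the fingers and jar2 below 0.1 N and (horizontal distance between jar2 and spot1 below 0.02 m or horizontal distance between jar2 and spot2 below 0.02 m or horizontal distance between jar2 and spot3 below 0.02 m or horizontal distance between jar2 and spot4 below 0.02 m) and z of jar3 in the frame of carrier between 0.005 and 0.015 m and contact force between the fingers and jar3 below 0.1 N and (horizontal distance between jar3 and spot1 below 0.02 m or horizontal distance between jar3 and spot2 below 0.02 m or horizontal distance between jar3 and spot3 below 0.02 m or horizontal distance between jar3 and spot4 below 0.02 m) and z of jar4 in the frame of carrier between 0.005 and 0.015 m and contact force between the fingers and jar4 below 0.1 N and (horizontal distance between jar4 and spot1 below 0.02 m or horizontal distance between jar4 and spot2 below 0.02 m or horizontal distance between jar4 and spot3 below 0.02 m or horizontal distance between jar4 and spot4 below 0.02 m)), for 0.2 s.
2. the red pin is driven by a brisk blow of the mallet (faster than 0.06 m/s) (velocity of joint pin_red above 0.06 m/s and contact force between mallet and pin_red above 1 N).
3. the red pin is fully home (value of joint pin_red above 0.0155 m), for 0.2 s.
4. the blue pin is driven by a brisk blow of the mallet (faster than 0.06 m/s) (velocity of joint pin_blue above 0.06 m/s and contact force between mallet and pin_blue above 1 N).
At the end, for the whole second after the job is handed in: Every jar present stands upright (within 7 degrees), released and at rest on the carrier with its axis within 20 mm of a spot's centre, both pins are within 2.5 mm of their stops, and the mallet stands on its head at rest, its axis within 30 mm of the mat's yellow mark (all of step 1 and value of joint each of pin_red, pin_blue above 0.0155 m and horizontal distance between mallet and mat below 0.03 m and angle between mallet's own z axis and vertical below 0.1 rad and z of mallet in the frame of mat below 0.01 m and linear speed of mallet below 0.03 m/s); the robot touches nothing.
It fails at once if the bare gripper pushes a pin (contact force between the fingers and pin_red above 3 N or contact force between the fingers and pin_blue above 3 N).
It fails at once if a jar is dropped or slammed on the carrier (contact force between any of jar1, jar2, jar3, jar4 and carrier above 60 N).
It fails at once if a bystander is moved by more than 60 mm (distance of any of tub, tape, spare_lid, marker_box from where it was at the start of the episode above 0.06 m).
Of jar1, jar2, jar3, jar4 only 3 to 4 are there at a start; the rules pass over those that are not, and their reading is None.
At some moment in a run one of jar1, jar2, jar3, jar4 may be knocked a few centimetres aside while the robot is not near it.
It also fails if it takes over 210 s, if anything falls off the work surface, if the arm or the gripper's body presses on something with over 40 N, if the wrist force passes 120 N, or if a joint passes its speed limit or range.

## Working session

There is one attempt and no reset: what is moved stays moved. The work goes in short steps, Python scripts to look and compute and a tool call to move; the robot and the scene stay as the last step left them, time stands still between calls to the robot, and variables do not carry over. Pictures are saved under pics/ and viewed, at most 14 in all, crops included, and the job is handed in when it is done.

Besides the shell and the picture viewer there is one more tool, called after "Emit:" as a command line: name --argument value ..., lists and objects as JSON in quotes. send_rows: Moves the arm, as the interface text tells. Scaled input: -1 to 1 covers 30 cm each way for a shift and 2 pi rad each way for a turn. Its arguments: {"type":"object","properties":{"rows":{"type":"string"},"jaw":{"type":"number"},"force":{"type":"number"}},"required":["rows"]}

```bash
mkdir -p pics; ls
cat > h.py <<'E'
import numpy as np, cv2
from plant import sensors, eyes
from scipy.spatial.transform import Rotation as R
def snap(n,name=None):
    c=eyes.calibration(n); p,d=eyes.snapshot(n)
    if name: cv2.imwrite(f'pics/{name}.png',p[:,:,::-1])
    np.savez(f'/tmp/{name or n}.npz',p=p,d=d,T=c['world_from_camera'],k=[c['fov_y'],c['cx'],c['cy']])
    return p,d,c
def cloud(d,c):
    f=200/np.tan(np.radians(c['fov_y'])/2); v,u=np.mgrid[:400,:640]
    P=np.stack([(u-c['cx'])/f*d,(v-c['cy'])/f*d,d],-1); T=np.array(c['world_from_camera'])
    return P@T[:3,:3].T+T[:3,3]
E
python3 - <<'E'
from h import *
for n in('side','top','wrist'):
    p,d,c=snap(n,n+'0'); print(n,c['fov_y'],c['cx'],c['cy'],np.round(c['world_from_camera'],3).tolist(),(d>0).mean())
print(sensors.get_state())
E
```

```text
pics
side 51.24545907741277 322.05682862293565 201.74594783848735 [[-0.856, -0.325, 0.403, 0.092], [-0.517, 0.566, -0.642, 0.731], [-0.019, -0.757, -0.653, 0.842], [0.0, 0.0, 0.0, 1.0]] 0.99583203125
top 43.5682808421112 319.65712725047894 192.15798134429318 [[-0.016, -0.998, 0.054, 0.509], [-1.0, 0.016, -0.013, -0.02], [0.012, -0.054, -0.998, 1.332], [0.0, 0.0, 0.0, 1.0]] 0.99600390625
wrist 61.26306610111025 323.8399745792567 198.5426337669709 [[0.304, -0.92, -0.249, 0.255], [-0.953, -0.294, -0.076, -0.574], [-0.003, 0.26, -0.966, 0.385], [0.0, 0.0, 0.0, 1.0]] 0.99601171875
{'clock': 0.15, 'q': array([ 1.29576236,  0.68978748, -0.19452096,  1.56606043,  0.15731444,
        0.90253127, -0.21511617]), 'qd': array([ 0.00084527, -0.0020523 , -0.00044536, -0.002737  , -0.00010217,
        0.00040526,  0.00078015]), 'joint_torque': array([-7.56635382e-04, -5.27862668e+01, -1.26820274e+00, -1.53585935e+01,
       -5.24390163e-02,  3.94064700e-03,  1.21215376e-04]), 'tool_pos': array([ 0.18978252, -0.59499611,  0.23810843]), 'eef_rot': array([ 9.88097462e-01,  1.53827559e-01, -1.66888993e-04, -6.77777906e-04]), 'contact_force': array([ 0.3273855 ,  0.70880909, -0.25790264]), 'moment': array([ 0.03054538, -0.0153814 , -0.03267231]), 'finger_force': 0.0, 'opening': 0.9998794990681164}
```

View pics/top0.png

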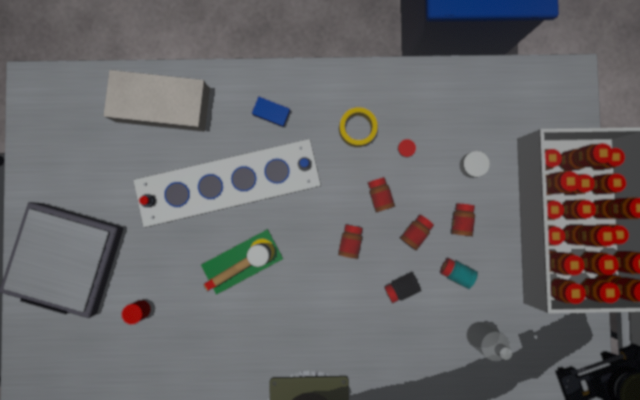

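View pics/side0.png

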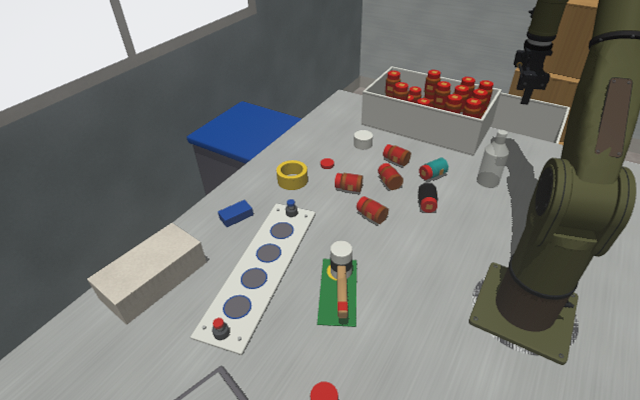

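The top view shows four amber jars with red lids, at (381,195), (351,241), (417,232) and (463,220). Lookalikes:
- black-bodied jar at (403,287)
- turquoise jar at (459,273)
- red can at (135,312)
- spare lid at (406,148)
- crated jars at x>545

I choose the four amber ones. The carrier is at (227,183), with the red pin at (148,200) and the blue pin at (305,163). The mallet is at (258,256).

```bash
cat > seg.py <<'E'
from h import *
def jars(p,d,c,box=None):
    X=cloud(d,c); hsv=cv2.cvtColor(p,cv2.COLOR_RGB2HSV)
    m=((hsv[...,0]<12)|(hsv[...,0]>172))&(hsv[...,1]>130)&(X[...,2]>0.012)&(X[...,2]<.12)&(d>0)
    if box: m&=(X[...,0]>box[0])&(X[...,0]<box[1])&(X[...,1]>box[2])&(X[...,1]<box[3])
    n,l,s,_=cv2.connectedComponentsWithStats(m.astype(np.uint8))
    return X,hsv,[(l==i) for i in range(1,n) if s[i,4]>60]
E
python3 - <<'E'
from seg import *
z=np.load('/tmp/top0.npz'); p,d=z['p'],z['d']; c=dict(fov_y=z['k'][0],cx=z['k'][1],cy=z['k'][2],world_from_camera=z['T'])
X,hsv,L=jars(p,d,c,(0.2,0.75,-.5,0.6))
for m in L:
    P=X[m]; v,u=np.where(m); ctr,(w,h),a=cv2.minAreaRect((P[:,:2]*1000).astype(np.float32))
    print('px',u.mean().round(),v.mean().round(),'n',m.sum(),'ctr',np.round(ctr,0),np.round((w,h)),round(a,1),'ztop',np.percentile(P[:,2],[50,95]).round(3))
for n,(u,v) in dict(red=(148,200),blue=(305,163),s4=(177,194),s3=(210,186),s2=(244,178),s1=(277,171),mal=(258,256),hand=(230,271),bench=(300,330),tub=(476,164),blk=(403,287)).items():
    print(n,np.round(X[v-1:v+2,u-1:u+2].reshape(-1,3).mean(0),4))
cv2.imwrite('pics/crop1.png',cv2.resize(p[130:300,130:490,::-1],None,fx=2.2,fy=2.2,interpolation=cv2.INTER_CUBIC))
E
```

```text
px 407.0 148.0 n 175 ctr [ 694. -270.] [41. 43.] 88.6 ztop [0.015 0.019]
px 380.0 194.0 n 486 ctr [ 572. -193.] [76. 46.] 17.5 ztop [0.05  0.056]
px 144.0 200.0 n 65 ctr [565. 411.] [20. 20.] 36.4 ztop [0.057 0.061]
px 464.0 219.0 n 517 ctr [ 504. -409.] [46. 77.] 77.7 ztop [0.049 0.056]
px 417.0 232.0 n 514 ctr [ 474. -287.] [46. 79.] 51.3 ztop [0.049 0.055]
px 351.0 241.0 n 493 ctr [ 453. -115.] [45. 77.] 76.9 ztop [0.05  0.056]
px 448.0 267.0 n 119 ctr [ 381. -363.] [19. 40.] 57.7 ztop [0.047 0.053]
px 210.0 284.0 n 79 ctr [351. 243.] [20. 25.] 24.9 ztop [0.063 0.067]
px 392.0 293.0 n 117 ctr [ 317. -216.] [40. 19.] 24.4 ztop [0.047 0.052]
px 135.0 312.0 n 465 ctr [283. 435.] [48. 49.] 5.4 ztop [0.069 0.074]
red [0.5655 0.4031 0.047 ]
blue [ 6.536e-01 -2.000e-04  5.670e-02]
s4 [0.5817 0.3389 0.0111]
s3 [0.6015 0.2522 0.0107]
s2 [0.6214 0.1625 0.0101]
s1 [0.6384 0.0749 0.0122]
mal [0.4214 0.118  0.0943]
hand [0.3971 0.1687 0.2032]
bench [0.2199 0.0203 0.0013]
tub [ 0.6461 -0.4446  0.0412]
blk [ 0.3341 -0.2441  0.0539]
```

View pics/crop1.png

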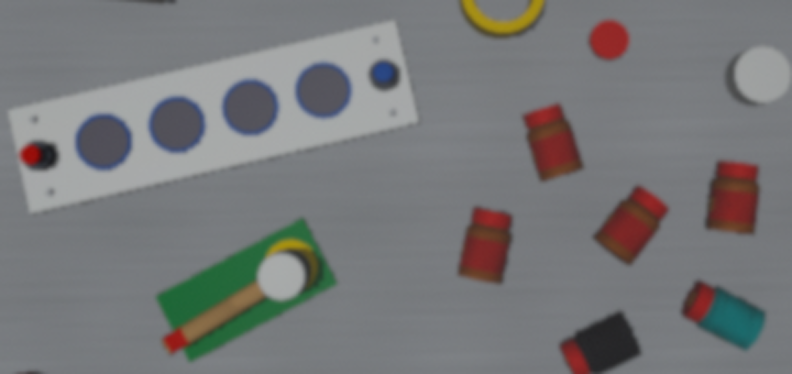

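The crop confirms the choice: four amber-glass jars with red labels, lids up-image (away from the robot). The black and turquoise lookalikes are at the lower right. Next I move the wrist camera above the group.

```bash
cat > go.py <<'E'
import sys
from h import *
def go(x,y,z,yaw):
    s=sensors.get_state(); M=R.from_quat(s['eef_rot']); m=M.as_matrix()
    cur=np.degrees(np.arctan2(m[1,0],m[0,0])); t=(cur-yaw+180)%360-180
    dw=np.array([x,y,z])-s['tool_pos']; sh=m.T@dw/0.3
    print(f'clk {s["clock"]:.1f} cur',s['tool_pos'].round(4),round(cur,1),'F',s['contact_force'].round(1),'open',round(s['opening']*88,1),s['finger_force'].round(1) if hasattr(s['finger_force'],'round') else s['finger_force'])
    print('ROW',' '.join(f'{v:.4f}' for v in sh),f'{t/360:.4f}','rows>=',int(np.ceil(max(np.linalg.norm(dw)/.0417,abs(t)/7.16))))
if __name__=='__main__':
    a=[float(v) for v in sys.argv[1:]]
    for i in range(0,len(a),4): go(*a[i:i+4])
E
python3 go.py 0.19 -0.595 0.32 17.7 0.40 -0.36 0.34 12 0.5 -.26 .34 12
```

```text
clk 0.1 cur [ 0.1898 -0.595   0.2381] 17.7 F [ 0.3  0.7 -0.3] open 88.0 0.0
ROW 0.0007 -0.0001 -0.2730 -0.0000 rows>= 2
clk 0.1 cur [ 0.1898 -0.595   0.2381] 17.7 F [ 0.3  0.7 -0.3] open 88.0 0.0
ROW 0.9056 -0.5337 -0.3390 0.0158 rows>= 8
clk 0.1 cur [ 0.1898 -0.595   0.2381] 17.7 F [ 0.3  0.7 -0.3] open 88.0 0.0
ROW 1.3245 -0.7499 -0.3388 0.0158 rows>= 12
```

Emit:
send_rows --rows "0 0 -0.27 0;0 0 -0.27 0;0.99 -0.56 -0.3 0.016;0.99 -0.56 -0.3 0.016;0.99 -0.56 -0.3 0.016;0.99 -0.56 -0.3 0.016;0.99 -0.56 -0.3 0.016;0.99 -0.56 -0.3 0.016;0.99 -0.56 -0.3 0.016;0.99 -0.56 -0.3 0.016" --jaw -1 --force 5

```text
clock: 0.98
tool_pos: [0.4172, -0.3492, 0.3285]
eef_rot: [0.995, 0.104, -0.0, -0.0]
contact_force: [0.5, -0.2, -0.1]
opening: 0.998
finger_force: 0.0
```

Emit:
send_rows --rows "0.33 -0.2 -0.05 0;0.33 -0.2 -0.05 0;0.33 -0.2 -0.05 0;0.33 -0.2 -0.05 0;0.33 -0.2 -0.05 0;0.33 -0.2 -0.05 0"

```text
clock: 1.48
tool_pos: [0.5, -0.2725, 0.3431]
eef_rot: [0.995, 0.104, -0.001, 0.0]
contact_force: [-0.2, -0.2, 0.5]
opening: 0.999
finger_force: 0.0
```

Run:
```python
from seg import *
s=sensors.get_state(); print(s['clock'],s['tool_pos'],s['q'].round(2))
def fit(n,c,p,d):
    X,hsv,L=jars(p,d,c,(0.35,0.68,-.5,0.0))
    for m in L:
        P=X[m&(X[...,2]>0.03)]
        if len(P)<200: continue
        ctr,(w,h),a=cv2.minAreaRect((P[:,:2]*1000).astype(np.float32))
        a=a if w>h else a-90
        v,u=np.where(m); print(n,'px',u.mean().round(),v.mean().round(),'n',m.sum(),'ctr',np.round(ctr,0),np.round((w,h)),round(a,1),'z',np.percentile(P[:,2],[50,95]).round(3))
p,d,c=snap('wrist','wrist1'); fit('wrist',c,p,d)
z=np.load('/tmp/top0.npz'); fit('top',dict(fov_y=z['k'][0],cx=z['k'][1],cy=z['k'][2],world_from_camera=z['T']),z['p'],z['d'])
```

```text
1.4833 [ 0.49998951 -0.27250277  0.34306982] [ 0.54  0.5  -0.2   1.59  0.11  1.06 -1.06]
wrist px 274.0 63.0 n 569 ctr [ 605. -186.] [18. 45.] -71.9 z [0.048 0.051]
wrist px 278.0 98.0 n 1232 ctr [ 564. -198.] [36. 51.] -73.8 z [0.051 0.054]
wrist px 212.0 147.0 n 609 ctr [ 485. -122.] [44. 19.] 76.6 z [0.047 0.051]
wrist px 431.0 154.0 n 481 ctr [ 536. -413.] [46. 18.] 81.6 z [0.047 0.051]
wrist px 349.0 164.0 n 472 ctr [ 500. -307.] [47. 19.] 50.7 z [0.047 0.051]
wrist px 200.0 178.0 n 1085 ctr [ 445. -112.] [51. 42.] 76.7 z [0.051 0.054]
wrist px 324.0 184.0 n 1010 ctr [ 467. -280.] [52. 37.] 50.8 z [0.051 0.054]
wrist px 419.0 184.0 n 1047 ctr [ 494. -407.] [52. 37.] 81.0 z [0.05  0.054]
wrist px 369.0 249.0 n 537 ctr [ 384. -363.] [19. 45.] -28.3 z [0.046 0.051]
top px 380.0 194.0 n 486 ctr [ 572. -193.] [76. 46.] 17.5 z [0.05  0.056]
top px 464.0 219.0 n 517 ctr [ 504. -409.] [46. 77.] -12.3 z [0.049 0.056]
top px 417.0 232.0 n 514 ctr [ 474. -287.] [46. 79.] -38.7 z [0.049 0.055]
top px 351.0 241.0 n 493 ctr [ 453. -115.] [45. 77.] -13.1 z [0.05  0.056]
```

View pics/wrist1.png

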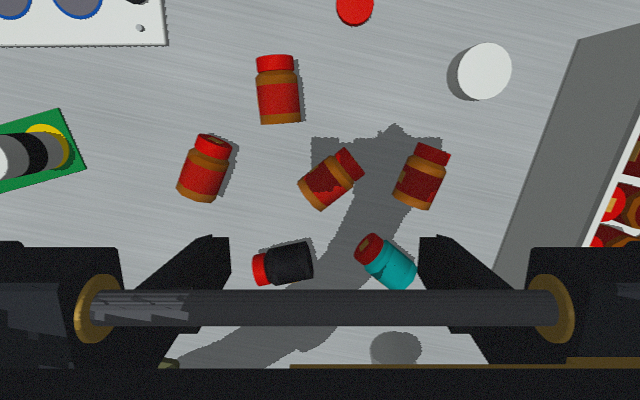

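The wrist view shows the four amber jars: A (277,90), B (205,167), C (335,178), D (424,176), lids pointing away. The lid centres and axes come out cleanly. I start with jar B, gripping its lid so the jar can swing upright under its own weight.

```bash
python3 go.py 0.487 -0.1225 0.12 -13.4 0.487 -0.1225 0.018 -13.4
```

```text
clk 1.5 cur [ 0.4995 -0.2732  0.3431] 11.8 F [-0.5 -0.2 -0.1] open 88.0 0.0
ROW 0.0634 -0.5007 0.7433 0.0700 rows>= 7
clk 1.5 cur [ 0.4995 -0.2732  0.3431] 11.8 F [-0.5 -0.2 -0.1] open 88.0 0.0
ROW 0.0641 -0.5008 1.0833 0.0700 rows>= 9
```

Emit:
send_rows --rows "0.063 -0.5 0.743 0.07;0.063 -0.5 0.743 0.07;0.063 -0.5 0.743 0.07;0.063 -0.5 0.743 0.07;0.063 -0.5 0.743 0.07;0.063 -0.5 0.743 0.07;0.063 -0.5 0.743 0.07;0.063 -0.5 0.743 0.07;0.063 -0.5 0.743 0.07"

```text
clock: 2.28
tool_pos: [0.4876, -0.1225, 0.1203]
eef_rot: [0.993, -0.116, -0.001, 0.001]
contact_force: [-0.3, -0.7, 0.2]
opening: 1.003
finger_force: 0.0
```

Emit:
send_rows --rows "0 0 0.1 0;0 0 0.2 0;0 0 0.3 0;0 0 0.34 0;0 0 0.34 0"

```text
clock: 2.7
tool_pos: [0.4879, -0.1232, 0.0178]
eef_rot: [0.993, -0.117, -0.001, 0.001]
contact_force: [0.3, -0.6, -0.2]
opening: 0.999
finger_force: 0.0
```

Emit:
send_rows --rows "0 0 0 0;0 0 0 0;0 0 0 0;0 0 0 0;0 0 0 0;0 0 0 0;0 0 0 0;0 0 0 0" --jaw 1 --force 4

```text
clock: 3.37
tool_pos: [0.4888, -0.1214, 0.019]
eef_rot: [0.993, -0.116, 0.001, 0.0]
contact_force: [-0.4, -0.7, 3.8]
opening: 0.544
finger_force: 4.0
```

Emit:
send_rows --rows "0 0 -0.04 0;0 0 -0.08 0;0 0 -0.12 0;0 0 -0.16 0;0 0 -0.2 0;0 0 -0.24 0;0 0 -0.28 0;0 0 -0.32 0;0 0 -0.36 0;0 0 -0.4 0"

```text
clock: 4.2
tool_pos: [0.4875, -0.1209, 0.1396]
eef_rot: [0.993, -0.115, -0.001, -0.0]
contact_force: [-0.0, 0.1, -2.6]
opening: 0.542
finger_force: 4.0
```

Run:
```python
from seg import *
for n in('side','wrist'):
    p,d,c=snap(n,n+'2')
a=cv2.imread('pics/side2.png');b=cv2.imread('pics/wrist2.png')
cv2.imwrite('pics/pair2.png',np.vstack([cv2.resize(a[100:300,250:570],(640,400)),b[50:250]]))
print(sensors.get_state()['contact_force'])
```

```text
[ 1.23980865  0.06006765 -2.36438454]
```

View pics/pair2.png

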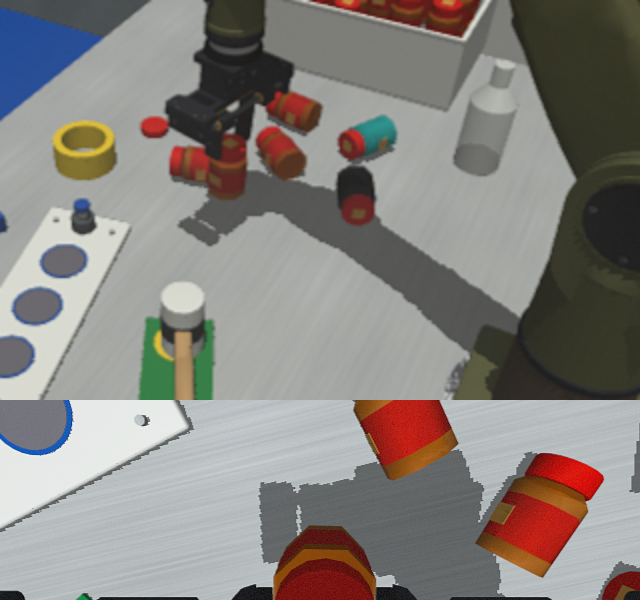

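The jar hangs upright with its lid in the fingers: side view (226,165), wrist view (325,570). I firm up the grip and carry it to spot4.

Emit:
send_rows --rows "0 0 -0.1 0;0 0 -0.2 0;0 0 -0.2 0" --force 15

```text
clock: 4.55
tool_pos: [0.4905, -0.1216, 0.2023]
eef_rot: [0.993, -0.116, 0.004, 0.0]
contact_force: [2.0, -0.3, -1.2]
opening: 0.541
finger_force: 15.0
```

```bash
python3 go.py 0.53 0.11 0.2 0  0.582 0.339 0.2 12
```

```text
clk 4.5 cur [ 0.4905 -0.1216  0.2023] -13.3 F [ 2.  -0.3 -1.2] open 47.6 14.999285191297531
ROW -0.0494 -0.7816 0.0075 -0.0369 rows>= 6
clk 4.5 cur [ 0.4905 -0.1216  0.2023] -13.3 F [ 2.  -0.3 -1.2] open 47.6 14.999285191297531
ROW -0.0561 -1.5643 0.0078 -0.0702 rows>= 12
```

Emit:
send_rows --rows "0 -0.07 0 0;-0.01 -0.16 0 -0.01;-0.02 -0.26 0 -0.015;-0.03 -0.36 0 -0.02;-0.03 -0.46 0 -0.025;-0.04 -0.56 0 -0.03;-0.04 -0.66 0 -0.035;-0.05 -0.76 0 -0.037;-0.05 -0.86 0 -0.04;-0.05 -0.96 0 -0.04"

```text
clock: 5.38
tool_pos: [0.5388, 0.1638, 0.1972]
eef_rot: [1.0, 0.011, -0.001, 0.0]
contact_force: [1.0, -0.2, -2.6]
opening: 0.537
finger_force: 15.0
```

```bash
python3 go.py  0.582 0.339 0.2 12
```

```text
clk 5.4 cur [0.5388 0.1638 0.1972] 1.2 F [ 1.  -0.2 -2.6] open 47.3 14.99829813838005
ROW 0.1563 -0.5807 -0.0102 -0.0300 rows>= 5
```

Emit:
send_rows --rows "0.02 -0.08 0 -0.01;0.04 -0.18 0 -0.015;0.07 -0.28 0 -0.02;0.1 -0.38 0 -0.025;0.13 -0.48 0 -0.03;0.155 -0.55 0 -0.03;0.156 -0.58 0 -0.03;0.156 -0.58 0 -0.03;0.156 -0.58 0 -0.03"

```text
clock: 6.13
tool_pos: [0.5821, 0.3361, 0.1972]
eef_rot: [0.995, 0.104, -0.001, 0.001]
contact_force: [-1.1, -0.3, -2.3]
opening: 0.538
finger_force: 15.0
```

```bash
python3 go.py  0.582 0.339 0.076 12
python3 - <<'E'
from h import *
p,d,c=snap('side','side3'); p2,d,c2=snap('wrist','wrist3')
cv2.imwrite('pics/pair3.png',np.vstack([cv2.resize(p[180:360,150:438,::-1],(640,400)),p2[200:,:,::-1]]))
E
```

```text
clk 6.1 cur [0.5821 0.3361 0.1972] 11.9 F [-1.1 -0.3 -2.3] open 47.3 14.999188631772995
ROW 0.0027 -0.0105 0.4039 -0.0002 rows>= 3
```

View pics/pair3.png

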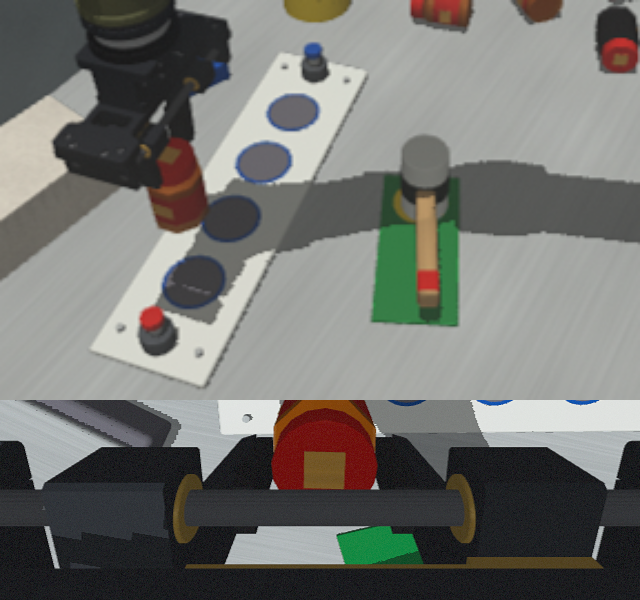

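The hanging jar, at (178,185) in the side view, seems a little tilted. I measure its axis from the clouds before lowering.

Run:
```python
from h import *
t=sensors.get_state()['tool_pos']
A=[]
for n in('side3','wrist3'):
    z=np.load(f'/tmp/{n}.npz'); c=dict(fov_y=z['k'][0],cx=z['k'][1],cy=z['k'][2],world_from_camera=z['T']); X=cloud(z['d'],c)
    h=cv2.cvtColor(z['p'],cv2.COLOR_RGB2HSV)
    m=(h[...,0]<25)&(h[...,1]>90)&(np.linalg.norm(X-t,axis=2)<.11)
    P=(X[m]-t)*1000; print(n,len(P),P.min(0).round(),P.max(0).round())
    for a in range(-80,40,10):
        q=P[(P[:,2]>=a)&(P[:,2]<a+10)]
        if len(q)>15: print(a,len(q),'x',np.percentile(q[:,0],[3,97]).round(),'y',np.percentile(q[:,1],[3,97]).round())
z=np.load('/tmp/side3.npz'); cv2.imwrite('pics/c4.png',cv2.resize(z['p'][220:300,190:270,::-1],(560,560),interpolation=cv2.INTER_CUBIC))
```

```text
side3 810 [-45. -36. -73.] [14. 54. 87.]
-70 60 x [-30.   2.] y [-3. 28.]
-60 74 x [-31.   2.] y [-8. 28.]
-50 76 x [-31.   1.] y [-9. 28.]
-40 75 x [-31.   3.] y [-9. 28.]
-30 75 x [-31.  -1.] y [-6. 27.]
-20 112 x [-31.  -1.] y [-10.  27.]
-10 43 x [-28. -16.] y [-10.  22.]
0 159 x [-28.   3.] y [-18.  22.]
10 86 x [-26.   2.] y [-18.  22.]
wrist3 13637 [-18. -75. -72.] [ 41.  83. 104.]
-80 18 x [20. 25.] y [-6. 17.]
-70 231 x [ 9. 27.] y [-20.  26.]
-60 200 x [ 8. 26.] y [-19.  26.]
-50 236 x [ 7. 26.] y [-20.  27.]
-40 260 x [ 7. 26.] y [-20.  27.]
-30 359 x [ 8. 26.] y [-20.  26.]
-20 1451 x [-1. 25.] y [-22.  26.]
-10 329 x [ 7. 22.] y [-16.  23.]
0 3283 x [-12.  21.] y [-20.  22.]
10 2450 x [-10.  19.] y [-19.  20.]
```

View pics/c4.png

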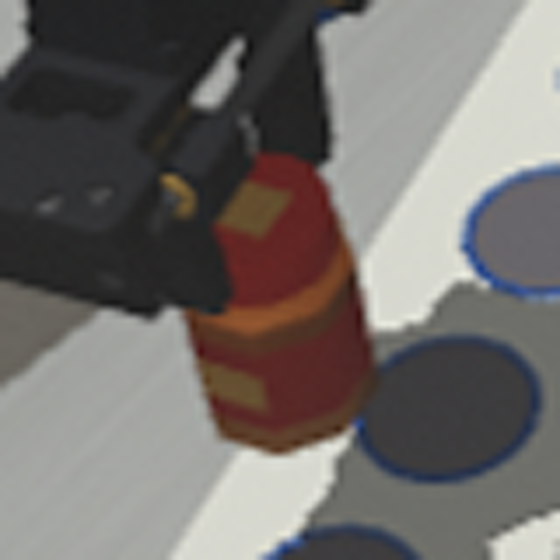

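The clouds show the jar vertical, within about 1°, with its axis near (−2,+3) mm of the TCP and its base about 70 mm below. Next I lower it gently.

Emit:
send_rows --rows "0.006 0 0.07 0;0.006 0 0.15 0;0.006 0 0.23 0;0.006 0 0.3 0;0.006 0 0.35 0;0.006 0 0.36 0;0.006 0 0.37 0;0.006 0 0.377 0;0.006 0 0.383 0"

```text
clock: 6.98
tool_pos: [0.5859, 0.3377, 0.0849]
eef_rot: [0.995, 0.104, 0.001, -0.0]
contact_force: [0.1, 0.3, -2.9]
opening: 0.534
finger_force: 15.0
```

Emit:
send_rows --rows "0 0 0.005 0;0 0 0.01 0;0 0 0.015 0;0 0 0.02 0;0 0 0.02 0"

```text
clock: 7.4
tool_pos: [0.5878, 0.3384, 0.0819]
eef_rot: [0.995, 0.104, 0.003, -0.001]
contact_force: [-1.5, -2.9, 15.6]
opening: 0.542
finger_force: 15.0
```

Emit:
send_rows --rows "0 0 -0.006 0;0 0 -0.006 0;0 0 -0.006 0;0 0 -0.006 0" --force 5

```text
clock: 7.73
tool_pos: [0.5876, 0.3384, 0.0816]
eef_rot: [0.995, 0.104, 0.003, -0.001]
contact_force: [1.8, 0.6, 6.8]
opening: 0.538
finger_force: 5.0
```

Emit:
send_rows --rows "0 0 0 0;0 0 0 0;0 0 0 0;0 0 0 0;0 0 -0.1 0;0 0 -0.2 0;0 0 -0.3 0;0 0 -0.4 0;0 0 -0.5 0" --jaw -0.41

```text
clock: 8.48
tool_pos: [0.5844, 0.3378, 0.2305]
eef_rot: [0.995, 0.104, -0.001, 0.0]
contact_force: [0.3, 0.1, -0.4]
opening: 0.706
finger_force: 0.0
```

```bash
cat > find.py <<'E'
from seg import *
# wrist/top survey: lids (bright red blobs) and jar outline by height
def carrier_jars(n,name):
    p,d,c=snap(n,name); X=cloud(d,c); h=cv2.cvtColor(p,cv2.COLOR_RGB2HSV)
    m=((h[...,0]<12)|(h[...,0]>172))&(h[...,1]>130)&(X[...,2]>.083)&(X[...,2]<.1)&(X[...,0]>.5)&(X[...,0]<.72)&(X[...,1]<.4)&(X[...,1]>0)
    k,l,s,_=cv2.connectedComponentsWithStats(m.astype(np.uint8))
    for i in range(1,k):
        if s[i,4]>50:
            P=X[l==i]; r=cv2.minEnclosingCircle((P[:,:2]*1000).astype(np.float32)); print(n,'standing lid',np.round(r[0]),round(r[1]),'z',np.median(P[:,2]).round(4),'spread',P[:,2].std().round(4))
    return p,d,c,X,h
def lying(p,d,c,n=''):
    X,h,L=jars(p,d,c,(0.3,0.75,-.55,0.0))
    for m in L:
        P=X[m&(X[...,2]>0.03)]
        if len(P)<100: continue
        ctr,(w,hh),a=cv2.minAreaRect((P[:,:2]*1000).astype(np.float32))
        a=a if w>hh else a-90
        print(n,'lying',len(P),'ctr',np.round(ctr),np.round((w,hh)),round(a,1),round(a+90,1))
if __name__=='__main__':
    import sys
    r=carrier_jars('top',sys.argv[1]); lying(*r[:3],'top')
E
python3 find.py top4; python3 go.py .45 .05 .3 0 .605 -.186 .3 18.1
```

```text
top standing lid [573. 332.] 17 z 0.0924 spread 0.0029
top lying 476 ctr [ 572. -194.] [77. 45.] 13.6 103.6
top lying 508 ctr [ 504. -408.] [47. 76.] -9.9 80.1
top lying 504 ctr [ 473. -287.] [47. 79.] -44.9 45.1
top lying 116 ctr [ 381. -363.] [17. 41.] -31.1 58.9
top lying 113 ctr [ 317. -216.] [39. 18.] 26.2 116.2
clk 8.5 cur [0.5876 0.3398 0.2374] 11.9 F [1.7 1.4 3.6] open 61.7 0.0
ROW -0.6464 0.8495 -0.2184 0.0331 rows>= 8
clk 8.5 cur [0.5876 0.3398 0.2374] 11.9 F [1.7 1.4 3.6] open 61.7 0.0
ROW -0.3034 1.7259 -0.2185 -0.0172 rows>= 13
```

Emit:
send_rows --rows "-0.15 0.97 0 -0.01;-0.15 0.97 0 -0.017;-0.15 0.97 0 -0.017;-0.15 0.97 0 -0.017;-0.15 0.97 0 -0.017;-0.15 0.97 0 -0.017;-0.15 0.97 0 -0.017;-0.15 0.97 0 -0.017" --jaw -1

```text
clock: 9.2
tool_pos: [0.601, 0.0313, 0.229]
eef_rot: [0.989, 0.15, -0.001, 0.004]
contact_force: [0.2, -1.2, 0.3]
opening: 1.003
finger_force: 0.0
```

```bash
python3 go.py .607 -.1855 .12 18.1
```

```text
clk 9.2 cur [0.601  0.0313 0.229 ] 17.3 F [ 0.2 -1.2  0.3] open 88.2 0.0
ROW -0.1942 0.6932 0.3694 -0.0023 rows>= 6
```

Emit:
send_rows --rows "-0.19 0.69 0.1 -0.002;-0.19 0.69 0.1 -0.002;-0.19 0.69 0.1 -0.002;-0.19 0.69 0.1 -0.002;-0.19 0.69 0.1 -0.002;-0.19 0.69 0.1 -0.002;-0.19 0.69 0.1 -0.002;-0.194 0.693 0.3 -0.002;-0.194 0.693 0.37 -0.002;-0.194 0.693 0.37 -0.002"

```text
clock: 10.03
tool_pos: [0.6052, -0.1677, 0.1117]
eef_rot: [0.986, 0.165, -0.006, -0.003]
contact_force: [-1.1, 0.6, -0.2]
opening: 1.002
finger_force: 0.0
```

```bash
python3 - <<'E'
from find import *
p,d,c=snap('wrist','w5')
lying(p,d,c,'w')
E
python3 go.py .607 -.1855 .018 18.1
```

```text
w lying 2027 ctr [ 605. -185.] [20. 46.] -74.1 15.9
w lying 2247 ctr [ 567. -197.] [31. 52.] -71.8 18.2
w lying 206 ctr [ 515. -294.] [11. 22.] -75.7 14.3
clk 10.1 cur [ 0.6073 -0.1683  0.1152] 19.0 F [ 0.4 -0.1  0.3] open 88.1 0.0
ROW -0.0171 0.0559 0.3237 0.0024 rows>= 3
```

Emit:
send_rows --rows "-0.017 0.056 0 0.002;-0.017 0.056 0.1 0.002;-0.017 0.056 0.2 0.002;-0.017 0.056 0.26 0.002;-0.017 0.056 0.3 0.002;-0.017 0.056 0.324 0.002;-0.017 0.056 0.324 0.002"

```text
clock: 10.67
tool_pos: [0.6114, -0.1884, 0.0217]
eef_rot: [0.988, 0.157, 0.0, -0.0]
contact_force: [-1.3, 0.5, -0.1]
opening: 0.998
finger_force: 0.0
```

```bash
python3 go.py .607 -.1855 .018 18.1
```

```text
clk 10.7 cur [ 0.6114 -0.1884  0.0217] 18.1 F [-1.3  0.5 -0.1] open 87.9 0.0
ROW -0.0109 -0.0139 0.0123 0.0000 rows>= 1
```

Emit:
send_rows --rows "-0.012 -0.012 0.012 0;-0.012 -0.012 0.012 0;-0.012 -0.012 0.012 0"

```text
clock: 10.92
tool_pos: [0.6066, -0.1869, 0.0188]
eef_rot: [0.988, 0.157, 0.001, 0.0]
contact_force: [-0.1, 0.1, 0.0]
opening: 0.998
finger_force: 0.0
```

Emit:
send_rows --rows "0 0 0 0;0 0 0 0;0 0 0 0;0 0 0 0;0 0 0 0;0 0 0 0;0 0 0 0;0 0 0 0" --jaw 1 --force 4

```text
clock: 11.58
tool_pos: [0.6063, -0.1869, 0.0177]
eef_rot: [0.988, 0.157, 0.0, -0.0]
contact_force: [0.1, -0.5, 0.6]
opening: 0.549
finger_force: 4.0
```

Emit:
send_rows --rows "0 0 -0.04 0;0 0 -0.08 0;0 0 -0.12 0;0 0 -0.16 0;0 0 -0.2 0;0 0 -0.24 0;0 0 -0.28 0;0 0 -0.32 0;0 0 -0.36 0;0 0 -0.4 0"

```text
clock: 12.42
tool_pos: [0.6061, -0.1871, 0.1389]
eef_rot: [0.988, 0.157, -0.0, 0.0]
contact_force: [0.7, -0.5, -2.6]
opening: 0.546
finger_force: 4.0
```

Emit:
send_rows --rows "0 0 0 0;0 0 -0.1 0;0 0 -0.2 0;0 0 -0.2 0;0 0 -0.2 0" --force 15

```text
clock: 12.83
tool_pos: [0.6072, -0.1873, 0.199]
eef_rot: [0.988, 0.157, 0.002, 0.001]
contact_force: [0.7, -0.6, -3.0]
opening: 0.542
finger_force: 15.0
```

```bash
cat > hang.py <<'E'
import sys
from h import *
t=sensors.get_state()['tool_pos']
for n in('side','wrist'):
    p,d,c=snap(n,n+sys.argv[1]); X=cloud(d,c); h=cv2.cvtColor(p,cv2.COLOR_RGB2HSV); P=(X-t)*1000
    m=(h[...,0]<25)&(h[...,1]>90)&(np.hypot(P[...,0],P[...,1])<60)&(P[...,2]<25)&(P[...,2]>-95)
    P=P[m]; print(n,len(P),'zmin',np.percentile(P[:,2],[.5,1,3]).round())
    for a in(-65,-45,-25):
        q=P[(P[:,2]>=a)&(P[:,2]<a+15)]
        if len(q)>15: print(a,len(q),'x',np.percentile(q[:,0],[3,97]).round(),'y',np.percentile(q[:,1],[3,97]).round())
E
python3 hang.py 6; python3 go.py .601 .249 .2 12
```

```text
side 379 zmin [-69. -68. -66.]
-65 66 x [-24.  19.] y [ 5. 28.]
-45 73 x [-26.  19.] y [ 6. 30.]
-25 75 x [-28.  16.] y [ 3. 28.]
wrist 9325 zmin [-67. -65. -59.]
-65 404 x [ 6. 29.] y [-16.  28.]
-45 459 x [ 3. 28.] y [-17.  29.]
-25 1415 x [-1. 27.] y [-20.  27.]
clk 12.9 cur [ 0.6051 -0.1869  0.1965] 18.1 F [-0.3 -0.5 -2. ] open 47.5 14.999713897705078
ROW 0.4373 -1.3859 -0.0112 0.0168 rows>= 11
```

Emit:
send_rows --rows "0.02 -0.07 0 0;0.05 -0.16 0 0;0.08 -0.26 0 0.005;0.11 -0.36 0 0.01;0.14 -0.46 0 0.01;0.17 -0.56 0 0.016;0.21 -0.66 0 0.016;0.25 -0.76 0 0.016;0.28 -0.86 0 0.016;0.31 -0.96 0 0.016"

```text
clock: 13.77
tool_pos: [0.604, 0.1169, 0.1956]
eef_rot: [0.994, 0.107, -0.002, 0.0]
contact_force: [0.5, -0.0, -1.8]
opening: 0.539
finger_force: 15.0
```

```bash
python3 go.py .601 .249 .2 12
```

```text
clk 13.8 cur [0.604  0.1169 0.1956] 12.3 F [ 0.5 -0.  -1.8] open 47.4 14.998999536037445
ROW 0.0842 -0.4324 -0.0150 0.0009 rows>= 4
```

Emit:
send_rows --rows "0.02 -0.1 0 0;0.04 -0.2 0 0;0.06 -0.3 0 0;0.07 -0.36 0 0;0.08 -0.4 0 0;0.08 -0.42 0 0;0.08 -0.42 0 0;0.08 -0.42 0 0"

```text
clock: 14.43
tool_pos: [0.602, 0.2417, 0.1969]
eef_rot: [0.994, 0.106, -0.001, 0.001]
contact_force: [0.2, -0.2, -2.4]
opening: 0.54
finger_force: 15.0
```

```bash
python3 go.py .601 .249 .086 12
```

```text
clk 14.4 cur [0.602  0.2417 0.1969] 12.2 F [ 0.2 -0.2 -2.4] open 47.5 14.99967947602272
ROW 0.0026 -0.0251 0.3697 0.0006 rows>= 3
```

Emit:
send_rows --rows "0 -0.025 0.07 0;0 -0.025 0.15 0;0 -0.025 0.23 0;0 -0.025 0.3 0;0 -0.025 0.34 0;0 -0.025 0.36 0;0 -0.025 0.37 0;0 -0.025 0.37 0" --force 6

```text
clock: 15.1
tool_pos: [0.601, 0.2504, 0.0869]
eef_rot: [0.994, 0.107, 0.0, 0.0]
contact_force: [0.4, 0.4, -2.3]
opening: 0.545
finger_force: 6.0
```

Emit:
send_rows --rows "0 0 0.005 0;0 0 0.01 0;0 0 0.015 0;0 0 0.02 0;0 0 0.025 0;0 0 0.03 0;0 0 0.03 0"

```text
clock: 15.68
tool_pos: [0.6039, 0.2521, 0.08]
eef_rot: [0.994, 0.107, 0.004, -0.001]
contact_force: [3.1, 0.5, 6.2]
opening: 0.538
finger_force: 6.0
```

Seated. I release with a narrow opening and lift.

Emit:
send_rows --rows "0 0 -0.004 0;0 0 -0.004 0;0 0 -0.004 0;0 0 -0.004 0;0 0 -0.004 0;0 0 -0.1 0;0 0 -0.2 0;0 0 -0.3 0;0 0 -0.4 0;0 0 -0.5 0" --jaw -0.41

```text
clock: 16.52
tool_pos: [0.6, 0.2509, 0.2289]
eef_rot: [0.994, 0.107, -0.0, 0.0]
contact_force: [-0.2, -1.0, -1.2]
opening: 0.705
finger_force: 0.0
```

```bash
python3 find.py top7; python3 go.py .502 -.309 .23 -39.3
```

```text
top standing lid [590. 250.] 18 z 0.0923 spread 0.0027
top lying 496 ctr [ 524. -355.] [76. 46.] 4.9 94.9
top lying 503 ctr [ 474. -286.] [46. 78.] -37.8 52.2
top lying 114 ctr [ 381. -363.] [17. 40.] -25.8 64.2
top lying 113 ctr [ 317. -216.] [39. 19.] 23.2 113.2
clk 16.6 cur [0.6034 0.2525 0.2355] 12.3 F [1.5 0.7 3.2] open 62.2 0.0
ROW -0.7283 1.7571 0.0065 0.1433 rows>= 14
```

Jar D has been knocked to (0.524,-0.355). I take it next, after a fresh wrist look.

Emit:
send_rows --rows "-0.4 0.99 -0.1 0.01;-0.4 0.99 -0.1 0.01;-0.4 0.99 -0.1 0.01;-0.4 0.99 -0.1 0.01;-0.4 0.99 -0.1 0.01;-0.4 0.99 -0.1 0.01;-0.4 0.99 -0.1 0.01;-0.4 0.99 -0.1 0.01;-0.4 0.99 -0.1 0.01;-0.4 0.99 -0.1 0.01" --jaw -1

```text
clock: 17.4
tool_pos: [0.5459, -0.067, 0.2577]
eef_rot: [0.997, 0.073, -0.0, 0.0]
contact_force: [0.0, 0.7, 0.5]
opening: 1.003
finger_force: 0.0
```

```bash
python3 go.py .48 -.33 .26 5; python3 find.py top8
```

```text
clk 17.4 cur [ 0.5459 -0.067   0.2577] 8.4 F [0.  0.7 0.5] open 88.3 0.0
ROW -0.3457 0.8351 -0.0071 0.0095 rows>= 7
top standing lid [601. 251.] 23 z 0.0925 spread 0.0028
top standing lid [582. 336.] 23 z 0.0927 spread 0.0029
top lying 507 ctr [ 524. -356.] [75. 47.] 5.6 95.6
top lying 517 ctr [ 474. -285.] [47. 79.] -37.2 52.8
top lying 118 ctr [ 380. -363.] [17. 39.] -25.7 64.3
```

Both placed jars stand within 3 mm of their spots.

Emit:
send_rows --rows "-0.346 0.835 -0.01 0.0095;-0.346 0.835 -0.01 0.0095;-0.346 0.835 -0.01 0.0095;-0.346 0.835 -0.01 0.0095;-0.346 0.835 -0.01 0.0095;-0.346 0.835 -0.01 0.0095;-0.346 0.835 -0.01 0.0095;-0.346 0.835 -0.01 0.0095;-0.346 0.835 -0.01 0.0095"

```text
clock: 18.2
tool_pos: [0.4824, -0.3272, 0.2602]
eef_rot: [0.999, 0.046, 0.0, -0.001]
contact_force: [0.4, 1.1, -0.3]
opening: 1.001
finger_force: 0.0
```

```bash
python3 - <<'E'
from find import *
p,d,c=snap('wrist','w9'); lying(p,d,c,'w')
E
python3 go.py .555 -.352 .018 5
```

```text
w lying 766 ctr [ 557. -351.] [18. 45.] -81.4 8.6
w lying 1632 ctr [ 515. -358.] [36. 51.] -81.3 8.7
w lying 737 ctr [ 501. -305.] [46. 19.] 53.9 143.9
w lying 1501 ctr [ 467. -279.] [51. 39.] 52.9 142.9
w lying 638 ctr [ 384. -363.] [17. 45.] -28.8 61.2
clk 18.2 cur [ 0.483  -0.3255  0.2603] 5.4 F [0.4 1.  0.5] open 88.3 0.0
ROW 0.2298 0.1123 0.8076 0.0012 rows>= 7
```

View pics/w9.png

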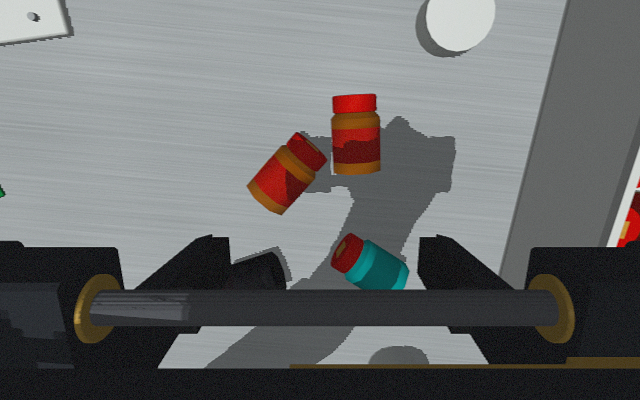

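Wrist view: jar D at (356,135), jar C at (287,172). The turquoise one at (370,262) stays put.

Emit:
send_rows --rows "0.244 0.107 0.1 -0.009;0.244 0.107 0.2 -0.009;0.244 0.107 0.3 -0.009;0.244 0.107 0.4 -0.009;0.244 0.107 0.5 -0.009;0.244 0.107 0.6 -0.009;0.244 0.107 0.7 -0.009;0.244 0.107 0.77 -0.009;0.244 0.107 0.807 -0.009;0.244 0.107 0.807 -0.009"

```text
clock: 19.08
tool_pos: [0.5574, -0.3491, 0.016]
eef_rot: [0.997, 0.076, -0.002, -0.002]
contact_force: [-0.7, 0.1, 0.4]
opening: 1.0
finger_force: 0.0
```

```bash
python3 go.py .559 -.3507 .018 8.6
```

```text
clk 19.1 cur [ 0.5574 -0.3491  0.016 ] 8.7 F [-0.7  0.1  0.4] open 88.0 0.0
ROW 0.0043 0.0061 -0.0068 0.0004 rows>= 1
```

Emit:
send_rows --rows "0.003 0.003 -0.002 0;0.003 0.003 -0.002 0"

```text
clock: 19.25
tool_pos: [0.5606, -0.3538, 0.021]
eef_rot: [0.997, 0.075, 0.002, 0.001]
contact_force: [0.1, 0.1, -0.0]
opening: 1.002
finger_force: 0.0
```

Emit:
send_rows --rows "0 0 0 0;0 0 0 0;0 0 0 0;0 0 0 0;0 0 0 0;0 0 0 0;0 0 0 0;0 0 0 0" --jaw 1 --force 4

```text
clock: 19.92
tool_pos: [0.5586, -0.3539, 0.0193]
eef_rot: [0.997, 0.074, 0.0, -0.0]
contact_force: [-0.1, -0.4, 1.2]
opening: 0.545
finger_force: 4.0
```

Emit:
send_rows --rows "0 0 -0.04 0;0 0 -0.08 0;0 0 -0.12 0;0 0 -0.16 0;0 0 -0.2 0;0 0 -0.24 0;0 0 -0.28 0;0 0 -0.32 0;0 0 -0.36 0;0 0 -0.4 0"

```text
clock: 20.75
tool_pos: [0.5584, -0.354, 0.1405]
eef_rot: [0.997, 0.074, -0.0, 0.0]
contact_force: [-0.2, -0.7, -2.1]
opening: 0.543
finger_force: 4.0
```

Emit:
send_rows --rows "0 0 0 0;0 0 -0.1 0;0 0 -0.2 0;0 0 -0.2 0;0 0 -0.2 0" --force 15

```text
clock: 21.17
tool_pos: [0.5595, -0.3545, 0.2008]
eef_rot: [0.997, 0.074, 0.001, 0.001]
contact_force: [-0.9, 0.9, -2.2]
opening: 0.54
finger_force: 15.0
```

```bash
python3 hang.py 10; python3 go.py .621 .160 .2 12
```

```text
side 374 zmin [-70. -69. -67.]
-65 67 x [-25.  22.] y [ 6. 28.]
-45 71 x [-26.  23.] y [ 3. 29.]
-25 75 x [-27.  22.] y [ 1. 28.]
wrist 9334 zmin [-69. -67. -59.]
-65 327 x [11. 29.] y [-20.  27.]
-45 488 x [10. 28.] y [-19.  27.]
-25 1740 x [ 3. 27.] y [-21.  27.]
clk 21.3 cur [ 0.5576 -0.3535  0.198 ] 8.5 F [-1.3  0.1 -3.2] open 47.5 14.999837279319763
ROW 0.4626 -1.6613 -0.0052 -0.0097 rows>= 13
```

Emit:
send_rows --rows "0.02 -0.07 0 0;0.04 -0.16 0 0;0.07 -0.26 0 -0.005;0.1 -0.36 0 -0.005;0.12 -0.46 0 -0.01;0.15 -0.56 0 -0.01;0.18 -0.66 0 -0.01;0.21 -0.76 0 -0.01;0.23 -0.86 0 -0.01;0.26 -0.96 0 -0.01"

```text
clock: 22.1
tool_pos: [0.5913, -0.0562, 0.1974]
eef_rot: [0.994, 0.106, -0.002, -0.0]
contact_force: [-0.1, -1.0, -2.6]
opening: 0.538
finger_force: 15.0
```

```bash
python3 go.py .621 .160 .2 12
```

```text
clk 22.1 cur [ 0.5913 -0.0562  0.1974] 12.1 F [-0.1 -1.  -2.6] open 47.4 14.998882412910461
ROW 0.2481 -0.6838 -0.0093 0.0003 rows>= 6
```

Emit:
send_rows --rows "0.03 -0.1 0 0;0.06 -0.2 0 0;0.1 -0.3 0 0;0.14 -0.4 0 0;0.18 -0.5 0 0;0.22 -0.6 0 0;0.235 -0.65 0 0;0.24 -0.67 0 0;0.24 -0.67 0 0;0.24 -0.67 0 0"

```text
clock: 22.93
tool_pos: [0.6208, 0.1512, 0.1985]
eef_rot: [0.995, 0.105, -0.001, 0.001]
contact_force: [0.1, -0.8, -2.1]
opening: 0.539
finger_force: 15.0
```

```bash
python3 go.py .621 .160 .086 12
```

```text
clk 22.9 cur [0.6208 0.1512 0.1985] 12.0 F [ 0.1 -0.8 -2.1] open 47.5 14.999611973762512
ROW 0.0075 -0.0294 0.3748 -0.0000 rows>= 3
```

Emit:
send_rows --rows "0.007 -0.027 0.07 0;0.007 -0.027 0.15 0;0.007 -0.027 0.23 0;0.007 -0.027 0.3 0;0.007 -0.027 0.34 0;0.007 -0.027 0.36 0;0.007 -0.027 0.37 0;0.007 -0.027 0.37 0" --force 6

```text
clock: 23.6
tool_pos: [0.622, 0.1614, 0.0884]
eef_rot: [0.994, 0.105, 0.0, 0.0]
contact_force: [0.8, -0.5, -1.4]
opening: 0.539
finger_force: 6.0
```

Emit:
send_rows --rows "0 0 0.005 0;0 0 0.01 0;0 0 0.015 0;0 0 0.02 0;0 0 0.025 0;0 0 0.03 0;0 0 0.03 0"

```text
clock: 24.18
tool_pos: [0.6244, 0.163, 0.0811]
eef_rot: [0.994, 0.105, 0.003, -0.0]
contact_force: [1.4, 1.0, 5.7]
opening: 0.54
finger_force: 6.0
```

```bash
python3 go.py .621 .160 .086 12
```

```text
clk 24.2 cur [0.6244 0.163  0.0811] 12.1 F [1.4 1.  5.7] open 47.5 6.0004643350839615
ROW -0.0129 0.0076 -0.0165 0.0003 rows>= 1
```

Emit:
send_rows --rows "0 0 -0.004 0;0 0 -0.004 0;0 0 -0.004 0;0 0 -0.004 0;0 0 -0.004 0;0 0 -0.1 0;0 0 -0.2 0;0 0 -0.3 0;0 0 -0.4 0;0 0 -0.5 0" --jaw -0.41

```text
clock: 25.02
tool_pos: [0.6211, 0.1623, 0.2304]
eef_rot: [0.994, 0.106, -0.0, 0.0]
contact_force: [-0.1, -0.6, 0.0]
opening: 0.708
finger_force: 0.0
```

Emit:
send_rows --rows "-0.3 0.98 -0.1 0.01;-0.3 0.98 -0.1 0.03;-0.3 0.98 -0.1 0.05;-0.3 0.98 -0.1 0.07;-0.3 0.98 -0.1 0.09;-0.3 0.98 -0.1 0.11;-0.3 0.98 -0.1 0.13;-0.3 0.98 -0.1 0.13;-0.3 0.98 -0.1 0.13;-0.3 0.98 -0.1 0.13" --jaw -1

```text
clock: 25.85
tool_pos: [0.5949, -0.1449, 0.2591]
eef_rot: [0.954, -0.299, -0.0, -0.0]
contact_force: [0.8, -0.2, -0.9]
opening: 1.002
finger_force: 0.0
```

```bash
python3 go.py .46 -.29 .25 -36.6;python3 find.py top11
```

```text
clk 25.9 cur [ 0.5949 -0.1449  0.2591] -34.8 F [ 0.8 -0.2 -0.9] open 88.2 0.0
ROW -0.0930 0.6539 0.0303 0.0050 rows>= 5
top standing lid [621. 162.] 23 z 0.0926 spread 0.0026
top standing lid [601. 250.] 23 z 0.0927 spread 0.0027
top standing lid [582. 336.] 23 z 0.0923 spread 0.0027
top lying 159 ctr [ 477. -305.] [28. 64.] -8.8 81.2
top lying 123 ctr [ 381. -363.] [19. 40.] -29.9 60.1
```

Emit:
send_rows --rows "-0.093 0.65 0.03 0.005;-0.093 0.65 0.03 0.005;-0.093 0.65 0.03 0.005;-0.093 0.65 0.03 0.005;-0.093 0.65 0.03 0.005;-0.093 0.65 0.03 0.005;-0.093 0.65 0.03 0.005"

```text
clock: 26.48
tool_pos: [0.461, -0.2878, 0.2501]
eef_rot: [0.95, -0.313, -0.0, -0.0]
contact_force: [0.1, 0.7, 0.1]
opening: 0.997
finger_force: 0.0
```

```bash
python3 - <<'E'
from find import *
p,d,c=snap('wrist','w12'); lying(p,d,c,'w')
E
python3 go.py .5026 -.3062 .018 -36.6
```

```text
w lying 795 ctr [ 501. -305.] [45. 18.] 52.8 142.8
w lying 1608 ctr [ 467. -279.] [51. 38.] 53.0 143.0
w lying 771 ctr [ 384. -363.] [17. 45.] -29.1 60.9
clk 26.5 cur [ 0.4624 -0.2864  0.2501] -36.3 F [-0.2 -0.2 -0.1] open 88.0 0.0
ROW 0.1471 -0.0249 0.7737 0.0007 rows>= 6
```

Emit:
send_rows --rows "0.147 -0.025 0.1 0.001;0.147 -0.025 0.2 0.001;0.147 -0.025 0.3 0.001;0.147 -0.025 0.4 0.001;0.147 -0.025 0.5 0.001;0.147 -0.025 0.6 0.001;0.147 -0.025 0.7 0.001;0.147 -0.025 0.75 0.001;0.147 -0.025 0.77 0.001;0.147 -0.025 0.77 0.001"

```text
clock: 27.37
tool_pos: [0.5024, -0.3055, 0.0176]
eef_rot: [0.949, -0.314, -0.001, -0.001]
contact_force: [0.0, -0.6, -0.2]
opening: 1.003
finger_force: 0.0
```

```bash
python3 go.py .5026 -.3062 .018 -37
```

```text
clk 27.4 cur [ 0.5024 -0.3055  0.0176] -36.6 F [ 0.  -0.6 -0.2] open 88.3 0.0
ROW 0.0020 0.0014 -0.0013 0.0010 rows>= 1
```

Emit:
send_rows --rows "0 0 0 0;0 0 0 0;0 0 0 0;0 0 0 0;0 0 0 0;0 0 0 0;0 0 0 0;0 0 0 0" --jaw 1 --force 4

```text
clock: 28.03
tool_pos: [0.5016, -0.3087, 0.0196]
eef_rot: [0.949, -0.316, 0.0, 0.0]
contact_force: [-0.3, 0.7, 3.6]
opening: 0.543
finger_force: 4.0
```

Emit:
send_rows --rows "0 0 -0.04 0;0 0 -0.08 0;0 0 -0.12 0;0 0 -0.16 0;0 0 -0.2 0;0 0 -0.24 0;0 0 -0.28 0;0 0 -0.32 0;0 0 -0.36 0;0 0 -0.4 0"

```text
clock: 28.87
tool_pos: [0.5009, -0.3083, 0.1404]
eef_rot: [0.949, -0.316, -0.0, -0.0]
contact_force: [0.5, -0.9, -2.5]
opening: 0.539
finger_force: 4.0
```

Emit:
send_rows --rows "0 0 0 0;0 0 -0.1 0;0 0 -0.2 0;0 0 -0.2 0;0 0 -0.2 0" --force 15

```text
clock: 29.28
tool_pos: [0.5021, -0.3091, 0.2004]
eef_rot: [0.949, -0.316, 0.002, 0.0]
contact_force: [-0.4, 0.5, -2.4]
opening: 0.539
finger_force: 15.0
```

```bash
python3 hang.py 13; python3 go.py .6 -.08 .2 -10 .639 .073 .2 12
```

```text
side 488 zmin [-69. -69. -66.]
-65 75 x [-34.  13.] y [13. 34.]
-45 77 x [-32.  15.] y [12. 33.]
-25 90 x [-31.  18.] y [ 3. 31.]
wrist 7754 zmin [-67. -64. -48.]
-65 141 x [-9. 21.] y [-20.  13.]
-45 178 x [-7. 22.] y [-22.  17.]
-25 1124 x [-11.  23.] y [-22.  18.]
clk 29.4 cur [ 0.5005 -0.3079  0.1981] -36.8 F [-0.3  0.3 -2.7] open 47.1 14.999740272760391
ROW -0.1899 -0.8070 -0.0060 -0.0745 rows>= 6
clk 29.4 cur [ 0.5005 -0.3079  0.1981] -36.8 F [-0.3  0.3 -2.7] open 47.1 14.999740272760391
ROW -0.3916 -1.2931 -0.0057 -0.1356 rows>= 10
```

Emit:
send_rows --rows "-0.02 -0.07 0 -0.01;-0.04 -0.16 0 -0.02;-0.06 -0.26 0 -0.03;-0.09 -0.36 0 -0.045;-0.12 -0.46 0 -0.055;-0.15 -0.56 0 -0.07;-0.18 -0.66 0 -0.08;-0.21 -0.76 0 -0.09;-0.24 -0.84 0 -0.105;-0.27 -0.94 0 -0.12"

```text
clock: 30.22
tool_pos: [0.6039, -0.0338, 0.1971]
eef_rot: [0.998, 0.057, -0.003, 0.0]
contact_force: [-0.1, -1.1, -2.0]
opening: 0.535
finger_force: 15.0
```

```bash
python3 go.py .643 .072 .2 12
```

```text
clk 30.2 cur [ 0.6039 -0.0338  0.1971] 6.6 F [-0.1 -1.1 -2. ] open 47.1 14.996936023235321
ROW 0.1698 -0.3355 -0.0106 -0.0151 rows>= 3
```

Emit:
send_rows --rows "0.05 -0.07 0 -0.005;0.1 -0.16 0 -0.01;0.14 -0.24 0 -0.015;0.16 -0.3 0 -0.015;0.17 -0.32 0 -0.015;0.17 -0.33 0 -0.015;0.17 -0.33 0 -0.015;0.17 -0.33 0 -0.015"

```text
clock: 30.88
tool_pos: [0.6446, 0.0673, 0.1985]
eef_rot: [0.995, 0.101, -0.001, 0.001]
contact_force: [-1.0, 0.3, -2.0]
opening: 0.537
finger_force: 15.0
```

```bash
python3 go.py .643 .072 .086 12
```

```text
clk 30.9 cur [0.6446 0.0673 0.1985] 11.6 F [-1.   0.3 -2. ] open 47.2 14.999554753303528
ROW -0.0012 -0.0172 0.3750 -0.0010 rows>= 3
```

Emit:
send_rows --rows "-0.004 -0.01 0.07 0;-0.004 -0.01 0.15 0;-0.004 -0.01 0.23 0;-0.004 -0.01 0.3 0;-0.004 -0.01 0.34 0;-0.004 -0.01 0.36 0;-0.004 -0.01 0.37 0;-0.004 -0.01 0.37 0" --force 6

```text
clock: 31.55
tool_pos: [0.6438, 0.0717, 0.0884]
eef_rot: [0.995, 0.102, 0.0, 0.0]
contact_force: [0.2, -0.1, -2.9]
opening: 0.543
finger_force: 6.0
```

Emit:
send_rows --rows "0 0 0.005 0;0 0 0.01 0;0 0 0.015 0;0 0 0.02 0;0 0 0.025 0;0 0 0.03 0;0 0 0.03 0"

```text
clock: 32.13
tool_pos: [0.644, 0.0724, 0.0809]
eef_rot: [0.995, 0.102, 0.001, 0.0]
contact_force: [-1.3, -0.8, 5.4]
opening: 0.544
finger_force: 6.0
```

```bash
python3 go.py .643 .072 .086 12
```

```text
clk 32.1 cur [0.644  0.0724 0.0809] 11.7 F [-1.3 -0.8  5.4] open 47.9 6.000623479485512
ROW -0.0036 0.0005 -0.0169 -0.0007 rows>= 1
```

Emit:
send_rows --rows "0 0 -0.004 0;0 0 -0.004 0;0 0 -0.004 0;0 0 -0.004 0;0 0 -0.004 0;0 0 -0.1 0;0 0 -0.2 0;0 0 -0.3 0;0 0 -0.4 0;0 0 -0.5 0" --jaw -0.41

```text
clock: 32.97
tool_pos: [0.6433, 0.0723, 0.2305]
eef_rot: [0.995, 0.102, -0.0, 0.0]
contact_force: [0.7, 0.1, 0.4]
opening: 0.709
finger_force: 0.0
```

Emit:
send_rows --rows "-0.7 -0.5 -0.3 0;-0.7 -0.5 -0.3 0;-0.7 -0.5 -0.3 0;-0.7 -0.5 -0.3 0;-0.7 -0.5 -0.3 0;-0.7 -0.5 -0.3 0;-0.7 -0.5 -0.3 0;-0.7 -0.5 -0.3 0;-0.7 -0.5 -0.3 0" --jaw -1

```text
clock: 33.72
tool_pos: [0.407, 0.1771, 0.3199]
eef_rot: [0.995, 0.104, 0.001, -0.0]
contact_force: [0.9, -1.2, 0.8]
opening: 1.003
finger_force: 0.0
```

```bash
python3 go.py .4 .17 .33 12; python3 find.py top14
python3 - <<'E'
from h import *
p,d,c=snap('wrist','w14')
E
```

```text
clk 33.7 cur [0.407  0.1771 0.3199] 11.9 F [ 0.9 -1.2  0.8] open 88.3 0.0
ROW -0.0277 0.0183 -0.0338 -0.0003 rows>= 1
top standing lid [637.  71.] 23 z 0.0926 spread 0.0024
top standing lid [621. 162.] 24 z 0.0926 spread 0.0027
top standing lid [601. 250.] 23 z 0.0924 spread 0.0027
top standing lid [582. 336.] 23 z 0.0924 spread 0.0029
top lying 110 ctr [ 380. -363.] [17. 39.] -27.9 62.1
top lying 113 ctr [ 318. -216.] [38. 19.] 23.0 113.0
```

View pics/w14.png

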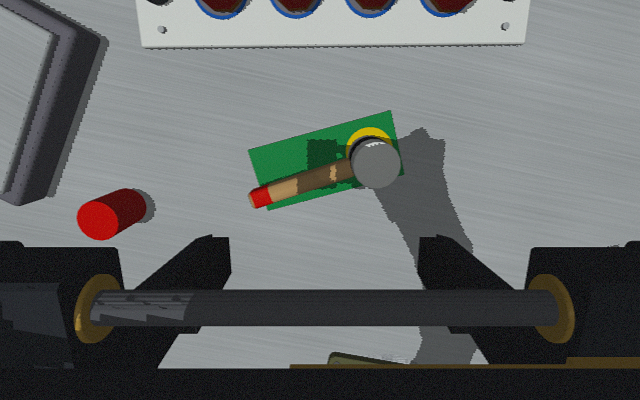

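All four jars stand on the carrier. The mallet head is at (376,162) and its handle runs to the red end at (260,196). Next I measure the mallet, the mark and the pins.

Run:
```python
from h import *
for n in('w14','top14'):
    z=np.load(f'/tmp/{n}.npz'); c=dict(fov_y=z['k'][0],cx=z['k'][1],cy=z['k'][2],world_from_camera=z['T']); X=cloud(z['d'],c); h=cv2.cvtColor(z['p'],cv2.COLOR_RGB2HSV)
    near=(abs(X[...,0]-.4)<.12)&(abs(X[...,1]-.17)<.12)
    P=X[near&(X[...,2]>.088)&(X[...,2]<.102)]; r=cv2.minEnclosingCircle((P[:,:2]*1000).astype(np.float32)); print(n,'head',len(P),np.round(r[0]),round(r[1],1),np.median(P[:,2]).round(4))
    P=X[near&(X[...,2]>.054)&(X[...,2]<.07)&(X[...,1]>.15)]; q=cv2.minAreaRect((P[:,:2]*1000).astype(np.float32)); l=cv2.fitLine((P[:,:2]).astype(np.float32),cv2.DIST_HUBER,0,.01,.01).ravel()
    print('handle',len(P),np.round(q[0]),np.round(q[1]),q[2],np.degrees(np.arctan2(l[1],l[0])),l[2:],np.median(P[:,2]))
    P=X[near&(abs(h[...,0]-27)<6)&(h[...,1]>150)&(X[...,2]<.012)]
    if len(P)>20:
        A=np.c_[2*P[:,:2],np.ones(len(P))]; print('yellow n',len(P),P[:,:2].min(0).round(3),P[:,:2].max(0).round(3))
    m=near&(h[...,0]>55)&(h[...,0]<85)&(h[...,1]>100)&(X[...,2]<.012); print('mat',cv2.minAreaRect((X[m][:,:2]*1000).astype(np.float32)))
    for nm,cc,pos in(('red',((h[...,0]<10)|(h[...,0]>172)),(.565,.405)),('blue',(abs(h[...,0]-112)<12),(.654,-.001))):
        m=cc&(h[...,1]>120)&(np.hypot(X[...,0]-pos[0],X[...,1]-pos[1])<.03)&(X[...,2]>.044)&(X[...,2]<.066)
        P=X[m]
        if len(P)>10: print(nm,len(P),'mid',((P.min(0)+P.max(0))/2).round(4),'top',np.percentile(P[:,2],[50,90]).round(4), cv2.minEnclosingCircle((P[:,:2]*1000).astype(np.float32)))
```

```text
w14 head 1794 [426. 121.] 27.0 0.0946
handle 1849 [379. 203.] [ 22. 132.] 30.635509490966797 -59.001213 [0.37882018 0.20394734] 0.06255427060744201
yellow n 59 [0.417 0.093] [0.463 0.151]
mat ((404.65472412109375, 172.45458984375), (89.86125183105469, 199.7622528076172), 27.07630729675293)
top14 head 270 [423. 119.] 26.6 0.0947
handle 140 [375. 200.] [22. 46.] 30.118309020996094 -52.31256 [0.37535435 0.20011528] 0.062091889032369174
yellow n 29 [0.425 0.088] [0.46  0.144]
mat ((405.0359802246094, 167.10751342773438), (85.82514190673828, 185.83804321289062), 27.40073013305664)
red 66 mid [0.5652 0.4117 0.0564] top [0.056  0.0602] ((564.8750610351562, 411.6871337890625), 11.362756729125977)
blue 11 mid [0.655  0.0024 0.0561] top [0.056  0.0576] ((654.5927124023438, 2.4619979858398438), 10.771102905273438)
```

Emit:
send_rows --rows "-0.03 0.03 0.1 0.02;-0.03 0.03 0.15 0.04;-0.03 0.03 0.2 0.06;-0.03 0.03 0.25 0.08;-0.03 0.03 0.3 0.1;-0.03 0.03 0.35 0.12;-0.03 0.03 0.4 0.14;-0.03 0.03 0.4 0.16;-0.03 0.03 0.4 0.18;-0.03 0.03 0.4 0.199"

```text
clock: 34.65
tool_pos: [0.4017, 0.1646, 0.1983]
eef_rot: [0.864, -0.503, 0.0, 0.001]
contact_force: [-0.7, 0.7, -0.4]
opening: 1.004
finger_force: 0.0
```

Emit:
send_rows --rows "0 0 0 0;0 0 0 0;0 0 0 0"

```text
clock: 34.9
tool_pos: [0.4009, 0.1655, 0.1988]
eef_rot: [0.867, -0.498, 0.0, 0.0]
contact_force: [-0.4, 1.4, -0.3]
opening: 0.997
finger_force: 0.0
```

```bash
python3 go.py .400 .1665 .036 -60
```

```text
clk 34.9 cur [0.4009 0.1655 0.1988] -59.7 F [-0.4  1.4 -0.3] open 87.7 0.0
ROW -0.0048 0.0006 0.5427 0.0008 rows>= 4
```

Emit:
send_rows --rows "-0.004 0 0.1 0.001;-0.004 0 0.2 0.001;-0.004 0 0.3 0.001;-0.004 0 0.4 0.001;-0.004 0 0.47 0.001;-0.004 0 0.51 0.001;-0.004 0 0.54 0.001;-0.004 0 0.54 0.001;-0.004 0 0.54 0.001"

```text
clock: 35.65
tool_pos: [0.4035, 0.1683, 0.04]
eef_rot: [0.865, -0.502, -0.002, 0.002]
contact_force: [-0.3, 0.0, 0.1]
opening: 1.006
finger_force: 0.0
```

Emit:
send_rows --rows "0 0 0 0;0 0 0 0;0 0 0 0;0 0 0 0;0 0 0 0;0 0 0 0;0 0 0 0;0 0 0 0;0 0 0 0;0 0 0 0" --jaw 1 --force 20

```text
clock: 36.48
tool_pos: [0.4025, 0.1683, 0.0402]
eef_rot: [0.865, -0.502, -0.003, 0.003]
contact_force: [-0.4, 0.6, 0.2]
opening: 0.267
finger_force: 0.4
```

Emit:
send_rows --rows "0 0 0 0;0 0 0 0;0 0 -0.03 0;0 0 -0.06 0;0 0 -0.12 0;0 0 -0.2 0;0 0 -0.28 0;0 0 -0.35 0;0 0 -0.4 0;0 0 -0.4 0" --force 60

```text
clock: 37.32
tool_pos: [0.4051, 0.169, 0.1622]
eef_rot: [0.865, -0.501, -0.0, 0.001]
contact_force: [0.8, -0.3, -3.2]
opening: 0.244
finger_force: 58.5
```

```bash
python3 go.py .514 .401 .16 12
python3 - <<'E'
from h import *
p,d,c=snap('side','side15'); p2,d,c2=snap('wrist','w15')
cv2.imwrite('pics/pair15.png',np.vstack([cv2.resize(p[130:330,200:440,::-1],(480,400)),cv2.resize(p2[:,:,::-1],(480,200))*1]))
E
```

```text
clk 37.3 cur [0.4051 0.169  0.1622] -60.2 F [ 0.8 -0.3 -3.2] open 21.5 58.53574043547269
ROW -0.4905 -0.6995 0.0053 -0.2005 rows>= 11
```

View pics/pair15.png

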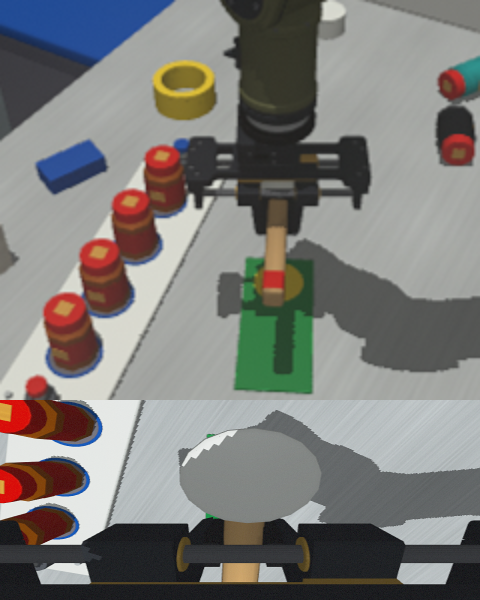

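The mallet is held: head at (250,475) in the wrist crop, handle level in the side view. I check its tilt and the head's offset in the tool frame.

```bash
cat > mal.py <<'E'
import sys
from h import *
s=sensors.get_state(); m=R.from_quat(s['eef_rot']).as_matrix(); t=s['tool_pos']
p,d,c=snap('wrist',sys.argv[1]); X=(cloud(d,c)-t)@m*1000
k=(d>0)&(X[...,2]<-25)&(X[...,2]>-75)&(np.hypot(X[...,0]-53,X[...,1])<40)&(np.ptp(p.astype(int),axis=2)<30)&(p.min(2)>80)
P=X[k]; r=cv2.minEnclosingCircle(P[:,:2].astype(np.float32)); A=np.linalg.lstsq(np.c_[P[:,:2],np.ones(len(P))],P[:,2],rcond=None)[0]
print('head top in tool frame',len(P),np.round(r[0],1),round(r[1],1),'z',np.median(P[:,2]).round(1),'slopes',A[:2].round(3),'pos',t.round(4),'F',s['contact_force'].round(1))
E
python3 mal.py w16
```

```text
head top in tool frame 27991 [51.2  0.2] 29.5 z -54.2 slopes [0.012 0.003] pos [0.4038 0.169  0.1601] F [-0.2  0.5 -4. ]
```

```bash
python3 go.py .5156 .4003 .16 12
```

```text
clk 37.5 cur [0.4033 0.1688 0.1596] -60.2 F [-0.1 -1.1 -4.6] open 21.8 58.530971516738646
ROW -0.4837 -0.7083 -0.0063 -0.2005 rows>= 11
```

Emit:
send_rows --rows "-0.05 -0.07 -0.01 -0.02;-0.1 -0.14 -0.01 -0.04;-0.15 -0.21 -0.01 -0.06;-0.2 -0.28 -0.01 -0.08;-0.25 -0.35 -0.01 -0.1;-0.3 -0.42 -0.01 -0.12;-0.35 -0.5 -0.01 -0.14;-0.4 -0.58 -0.01 -0.16;-0.45 -0.65 -0.01 -0.18;-0.485 -0.705 -0.01 -0.2"

```text
clock: 38.3
tool_pos: [0.5145, 0.4019, 0.1594]
eef_rot: [0.995, 0.103, -0.005, 0.001]
contact_force: [0.8, 1.5, -4.1]
opening: 0.246
finger_force: 58.5
```

Emit:
send_rows --rows "0 0 0 0;0 0 0 0;0 0 0 0"

```text
clock: 38.55
tool_pos: [0.5142, 0.398, 0.16]
eef_rot: [0.995, 0.098, -0.005, 0.002]
contact_force: [-0.1, -0.0, -3.4]
opening: 0.245
finger_force: 58.9
```

```bash
python3 go.py .5156 .4003 .121 12; python3 mal.py w17;python3 - <<'E'
from h import *
p,d,c=snap('side','side17')
cv2.imwrite('pics/s17.png',cv2.resize(p[210:400,150:400,::-1],(750,570)))
E
```

```text
clk 38.5 cur [0.5142 0.398  0.16  ] 11.2 F [-0.1 -0.  -3.4] open 21.6 58.9432375601973
ROW 0.0075 -0.0070 0.1300 -0.0021 rows>= 1
head top in tool frame 28012 [54.   0.6] 28.0 z -54.2 slopes [0.008 0.006] pos [0.5142 0.398  0.16  ] F [-0.1 -0.  -3.4]
```

View pics/s17.png

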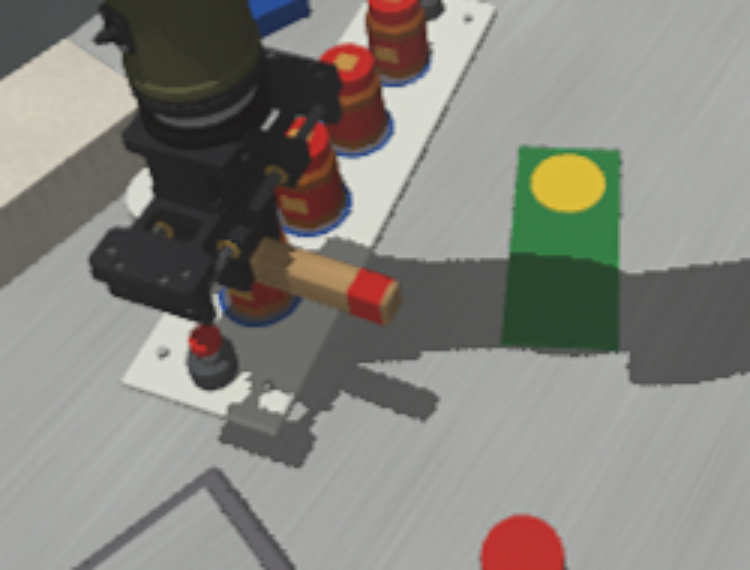

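The mallet hangs above the red pin, which is at (207,345); all jars stand. I come down to just above the pin, then strike.

Emit:
send_rows --rows "0.004 -0.007 0.04 -0.002;0.004 -0.007 0.08 -0.002;0.004 -0.007 0.12 -0.002;0.004 -0.007 0.13 -0.002;0.004 -0.007 0.13 -0.002;0.004 -0.007 0.13 -0.002"

```text
clock: 39.15
tool_pos: [0.5156, 0.4019, 0.1225]
eef_rot: [0.994, 0.105, -0.003, 0.001]
contact_force: [0.3, -0.2, -3.8]
opening: 0.243
finger_force: 58.9
```

```bash
python3 go.py .5156 .4003 .0778 12
```

```text
clk 39.1 cur [0.5156 0.4019 0.1225] 12.1 F [ 0.3 -0.2 -3.8] open 21.3 58.941542573375045
ROW -0.0001 0.0048 0.1489 0.0003 rows>= 2
```

Emit:
send_rows --rows "0 0.003 0.05 0;0 0.003 0.1 0;0 0.003 0.15 0;0 0.003 0.15 0;0 0.003 0.15 0"

```text
clock: 39.57
tool_pos: [0.5163, 0.4012, 0.0786]
eef_rot: [0.994, 0.105, -0.003, 0.001]
contact_force: [-0.5, -0.4, -3.3]
opening: 0.246
finger_force: 59.9
```

Emit:
send_rows --rows "0 0 -0.05 0;0 0 -0.1 0;0 0 -0.1 0;0 0 -0.05 0;0 0 0 0;0 0 0.006 0;0 0 0.006 0;0 0 0.006 0"

```text
clock: 40.23
tool_pos: [0.5157, 0.4013, 0.0765]
eef_rot: [0.994, 0.106, -0.003, 0.001]
contact_force: [-0.4, 1.1, -2.0]
opening: 0.245
finger_force: 60.0
```

Emit:
send_rows --rows "0 0 -0.05 0;0 0 -0.1 0;0 0 -0.2 0;0 0 -0.27 0;0 0 -0.27 0;0 0 -0.27 0"

```text
clock: 40.73
tool_pos: [0.5166, 0.4016, 0.158]
eef_rot: [0.994, 0.105, -0.002, 0.0]
contact_force: [-0.1, 0.2, -3.6]
opening: 0.244
finger_force: 60.0
```

```bash
python3 mal.py w18; python3 go.py .6 .2 .2 12
cat > pins.py <<'E'
import sys
from h import *
for n in ('side','top'):
    p,d,c=snap(n,n+sys.argv[1]); X=cloud(d,c); h=cv2.cvtColor(p,cv2.COLOR_RGB2HSV)
    for nm,cc,pos in(('red',((h[...,0]<10)|(h[...,0]>172)),(.566,.411)),('blue',(abs(h[...,0]-112)<12),(.6535,.0005))):
        m=cc&(h[...,1]>120)&(np.hypot(X[...,0]-pos[0],X[...,1]-pos[1])<.022)&(X[...,2]>.025)&(X[...,2]<.07)
        P=X[m]
        if len(P)>8: print(n,nm,len(P),'mid',((P.min(0)+P.max(0))/2).round(4),'z',np.percentile(P[:,2],[10,50,80,95]).round(4))
E
python3 pins.py 18
```

```text
head top in tool frame 28926 [52.6 -0.4] 26.8 z -56.9 slopes [-0.04   0.003] pos [0.5166 0.4016 0.158 ] F [-0.1  0.2 -3.6]
clk 40.8 cur [0.5154 0.401  0.1565] 12.1 F [ 0.2 -0.1 -3.5] open 21.3 59.993045534938574
ROW 0.1337 0.7146 -0.1450 0.0003 rows>= 6
side red 89 mid [0.5655 0.414  0.0398] z [0.0383 0.0427 0.0445 0.0453]
top blue 10 mid [0.6546 0.0024 0.0489] z [0.0527 0.0566 0.0581 0.0611]
```

Emit:
send_rows --rows "0 0 0.05 0;0 0 0.1 0;0 0 0.16 0;0 0 0.22 0;0 0 0.278 0;0 0 0.278 0;0 0 0.278 0;0 0 0.278 0"

```text
clock: 41.55
tool_pos: [0.5153, 0.4006, 0.0726]
eef_rot: [0.994, 0.106, -0.004, 0.002]
contact_force: [-1.1, 0.6, -3.6]
opening: 0.242
finger_force: 60.0
```

```bash
python3 go.py .5156 .4003 .158 12; python3 mal.py w19
```

```text
clk 41.5 cur [0.5153 0.4006 0.0726] 12.1 F [-1.1  0.6 -3.6] open 21.3 59.996104538440704
ROW -0.0014 0.0018 -0.2848 0.0003 rows>= 3
head top in tool frame 31652 [47.8 -0.9] 29.7 z -64.5 slopes [-0.082  0.002] pos [0.5153 0.4006 0.0726] F [-1.1  0.6 -3.6]
```

Emit:
send_rows --rows "0 0 -0.1 0;0 0 -0.2 0;0 0 -0.3 0;-0.1 0.1 -0.4 0;-0.2 0.2 -0.4 0;-0.3 0.3 -0.4 0;-0.3 0.35 -0.4 0;-0.3 0.35 -0.4 0;-0.3 0.35 -0.4 0"

```text
clock: 42.35
tool_pos: [0.451, 0.2784, 0.1952]
eef_rot: [0.995, 0.104, -0.003, 0.001]
contact_force: [0.2, 1.2, -3.2]
opening: 0.244
finger_force: 60.0
```

```bash
python3 mal.py w20; python3 pins.py 20
python3 - <<'E'
from h import *
def rep(n,p,d,c):
    X=cloud(d,c); h=cv2.cvtColor(p,cv2.COLOR_RGB2HSV)
    m=((h[...,0]<10)|(h[...,0]>172))&(h[...,1]>120)&(np.hypot(X[...,0]-.566,X[...,1]-.411)<.022)&(X[...,2]>.025)&(X[...,2]<.07); P=X[m]
    if len(P)>8:
        v,u=np.where(m); print(n,len(P),'px',u.min(),u.max(),v.min(),v.max(),'mid',((P.min(0)+P.max(0))/2).round(4),'z',np.percentile(P[:,2],[10,50,80,95]).round(4))
    m=(np.hypot(X[...,0]-.566,X[...,1]-.35)<.2)&(h[...,1]<40)&(X[...,2]<.03)&(X[...,2]>.005)&(p.min(2)>170); print(' carrier top z',np.median(X[m][:,2]),m.sum())
for n in('side0','top0'):
    z=np.load(f'/tmp/{n}.npz'); rep(n,z['p'],z['d'],dict(fov_y=z['k'][0],cx=z['k'][1],cy=z['k'][2],world_from_camera=z['T']))
z=np.load('/tmp/w20.npz'); rep('w20',z['p'],z['d'],dict(fov_y=z['k'][0],cx=z['k'][1],cy=z['k'][2],world_from_camera=z['T']))
E
```

```text
head top in tool frame 31615 [46.9 -1.6] 29.2 z -64.5 slopes [-0.085  0.002] pos [0.451  0.2784 0.1952] F [ 0.2  1.2 -3.2]
side red 89 mid [0.5687 0.4145 0.0387] z [0.0383 0.043  0.0443 0.0457]
top red 72 mid [0.5661 0.4123 0.0379] z [0.038  0.042  0.0439 0.045 ]
top blue 12 mid [0.6546 0.0024 0.0462] z [0.0548 0.0571 0.0579 0.0589]
side0 88 px 213 223 318 328 mid [0.5665 0.4153 0.0475] z [0.0524 0.0564 0.0579 0.059 ]
 carrier top z 0.011410489079318076 3516
top0 67 px 140 148 196 204 mid [0.5658 0.411  0.0441] z [0.0507 0.0564 0.0582 0.0605]
 carrier top z nan 0
w20 725 px 173 205 0 26 mid [0.5671 0.4165 0.0388] z [0.0399 0.0428 0.0435 0.0441]
 carrier top z 0.010897015436055257 15452
  return _methods._mean(a, axis=axis, dtype=dtype,
  ret = ret.dtype.type(ret / rcount)
```

View pics/w20.png

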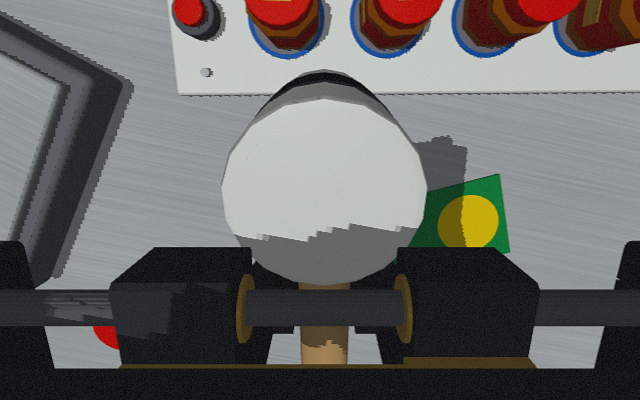

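The wrist depth puts the red pin at about 42 mm: fully home. The pin is at (190,12), and all four jars stand. The mallet has slipped about 5° in the grip, so I set it back on the mat and regrip before the blue pin.

```bash
python3 go.py .4065 .1614 .12 -60
```

```text
clk 42.5 cur [0.4511 0.2815 0.1945] 12.2 F [ 0.2 -0.3 -3.3] open 21.3 59.9961699731648
ROW -0.2286 0.3597 0.2497 0.2006 rows>= 11
```

Emit:
send_rows --rows "-0.02 0.03 0 0.02;-0.05 0.07 0 0.04;-0.07 0.11 0 0.06;-0.1 0.15 0 0.08;-0.12 0.19 0 0.1;-0.15 0.23 0.05 0.12;-0.17 0.27 0.1 0.14;-0.2 0.31 0.15 0.16;-0.22 0.34 0.2 0.18;-0.228 0.36 0.25 0.2"

```text
clock: 43.33
tool_pos: [0.406, 0.1599, 0.1193]
eef_rot: [0.867, -0.498, -0.002, 0.003]
contact_force: [0.7, -0.4, -4.8]
opening: 0.245
finger_force: 60.0
```

Emit:
send_rows --rows "0 0 0 0;0 0 0 0;0 0 0 0"

```text
clock: 43.58
tool_pos: [0.407, 0.1611, 0.1204]
eef_rot: [0.869, -0.494, -0.002, 0.002]
contact_force: [0.3, -1.2, -2.8]
opening: 0.245
finger_force: 60.0
```

```bash
python3 mal.py w21; python3 go.py .4065 .1614 .034 -60
```

```text
head top in tool frame 31740 [45.7 -2.3] 29.0 z -64.6 slopes [-0.084  0.002] pos [0.407  0.1611 0.1204] F [ 0.3 -1.2 -2.8]
clk 43.6 cur [0.407  0.1611 0.1207] -59.3 F [ 0.1 -0.6 -3.1] open 21.4 59.99601870775223
ROW -0.0014 -0.0002 0.2889 0.0021 rows>= 3
```

Emit:
send_rows --rows "0 0 0.07 0.002;0 0 0.14 0.002;0 0 0.2 0.002;0 0 0.24 0.002;0 0 0.265 0.002;0 0 0.275 0.002;0 0 0.283 0.002;0 0 0.283 0.002;0 0 0.283 0.002"

```text
clock: 44.38
tool_pos: [0.4078, 0.1606, 0.0374]
eef_rot: [0.865, -0.501, -0.002, 0.004]
contact_force: [-0.3, 0.5, -4.3]
opening: 0.245
finger_force: 60.0
```

Emit:
send_rows --rows "0 0 0 0;0 0 0 0;0 0 0 0;0 0 0 0;0 0 0 0;0 0 0 0" --force 3

```text
clock: 44.88
tool_pos: [0.4072, 0.1606, 0.0371]
eef_rot: [0.865, -0.502, -0.003, 0.004]
contact_force: [0.7, 2.1, 3.9]
opening: 0.252
finger_force: 3.0
```

```bash
python3 mal.py w22
```

```text
head top in tool frame 29717 [49.1 -1.3] 27.1 z -59.1 slopes [-0.051  0.006] pos [0.4072 0.1606 0.0371] F [0.7 2.1 3.9]
```

Opening slightly lets it settle flat; then I regrip hard.

Emit:
send_rows --rows "0 0 0 0;0 0 0 0;0 0 0 0;0 0 0 0;0 0 0 0;0 0 0 0;0 0 0 0" --jaw 0.1

```text
clock: 45.52
tool_pos: [0.4069, 0.16, 0.0368]
eef_rot: [0.865, -0.502, -0.003, 0.004]
contact_force: [-0.0, 0.5, 0.2]
opening: 0.449
finger_force: 0.0
```

```bash
python3 mal.py w23
```

```text
head top in tool frame 30470 [46.5 -0.4] 34.1 z -58.2 slopes [0.003 0.01 ] pos [0.4069 0.16   0.0368] F [-0.   0.5  0.2]
```

Emit:
send_rows --rows "0 0 0 0;0 0 0 0;0 0 0 0;0 0 0 0;0 0 0 0;0 0 0 0;0 0 0 0;0 0 0 0" --jaw 1 --force 60

```text
clock: 46.23
tool_pos: [0.407, 0.1603, 0.0369]
eef_rot: [0.865, -0.502, -0.003, 0.004]
contact_force: [0.5, 1.1, 0.5]
opening: 0.241
finger_force: 59.9
```

Emit:
send_rows --rows "0 0 0 0;0 0 0 0;0 0 -0.03 0;0 0 -0.06 0;0 0 -0.12 0;0 0 -0.2 0;0 0 -0.28 0;0 0 -0.35 0;0 0 -0.42 0;0 0 -0.42 0"

```text
clock: 47.07
tool_pos: [0.409, 0.1608, 0.1651]
eef_rot: [0.865, -0.502, -0.002, 0.003]
contact_force: [0.8, 0.5, -4.0]
opening: 0.245
finger_force: 59.9
```

```bash
python3 mal.py w24; python3 go.py .52 -.11 .17 -20  .6055 -.0095 .16 12
```

```text
head top in tool frame 30367 [47.5 -0.5] 33.4 z -57.8 slopes [0.007 0.008] pos [0.409  0.1608 0.1651] F [ 0.8  0.5 -4. ]
clk 47.1 cur [0.4085 0.161  0.1637] -60.2 F [ 0.5  0.5 -4.2] open 21.3 59.930545929819345
ROW 0.9686 0.1265 -0.0208 -0.1117 rows>= 8
clk 47.1 cur [0.4085 0.161  0.1637] -60.2 F [ 0.5  0.5 -4.2] open 21.3 59.930545929819345
ROW 0.8196 -0.2875 0.0094 -0.2005 rows>= 11
```

```bash
python3 go.py .6134 -.008 .16 12
```

```text
clk 47.1 cur [0.4085 0.161  0.1637] -60.2 F [ 0.5  0.5 -4.2] open 21.3 59.930545929819345
ROW 0.8283 -0.3129 0.0091 -0.2005 rows>= 11
```

Emit:
send_rows --rows "0.06 -0.02 0 -0.02;0.14 -0.05 0 -0.04;0.23 -0.08 0 -0.06;0.32 -0.12 0 -0.08;0.41 -0.15 0 -0.1;0.5 -0.19 0 -0.12;0.59 -0.22 0 -0.14;0.68 -0.25 0 -0.16;0.76 -0.28 0 -0.18;0.825 -0.312 0.009 -0.2"

```text
clock: 47.95
tool_pos: [0.6122, -0.0099, 0.1569]
eef_rot: [0.995, 0.101, -0.006, 0.001]
contact_force: [0.7, 0.4, -4.1]
opening: 0.243
finger_force: 59.9
```

Emit:
send_rows --rows "0 0 0.02 0;0 0 0.06 0;0 0 0.1 0;0 0 0.12 0;0 0 0.12 0;0 0 0.12 0"

```text
clock: 48.45
tool_pos: [0.6108, -0.0069, 0.1219]
eef_rot: [0.995, 0.1, -0.006, 0.001]
contact_force: [-0.2, 0.5, -3.4]
opening: 0.242
finger_force: 59.9
```

```bash
python3 mal.py w25; python3 go.py .6134 -.008 .0753 12
```

```text
head top in tool frame 30261 [48.9  0. ] 33.2 z -57.7 slopes [0.005 0.009] pos [ 0.6108 -0.0069  0.1219] F [-0.2  0.5 -3.4]
clk 48.5 cur [ 0.6115 -0.0071  0.1226] 11.4 F [-0.2  0.4 -3.5] open 21.3 59.93043431080878
ROW 0.0072 0.0038 0.1577 -0.0016 rows>= 2
```

Emit:
send_rows --rows "0.006 0.002 0.05 0;0.006 0.002 0.105 0;0.006 0.002 0.156 0;0.006 0.002 0.156 0;0.006 0.002 0.156 0"

```text
clock: 48.92
tool_pos: [0.6137, -0.0081, 0.0766]
eef_rot: [0.995, 0.099, -0.005, 0.002]
contact_force: [-0.5, 0.1, -4.8]
opening: 0.243
finger_force: 59.9
```

```bash
python3 mal.py w26
```

```text
head top in tool frame 30277 [48.7 -0.2] 33.3 z -57.7 slopes [0.004 0.009] pos [ 0.6137 -0.0081  0.0766] F [-0.5  0.1 -4.8]
```

Emit:
send_rows --rows "0 0 -0.1 0;0 0 -0.2 0;0 0 -0.3 0;-0.1 0.1 -0.4 0;-0.2 0.2 -0.4 0;-0.3 0.3 -0.4 0;-0.3 0.35 -0.4 0;-0.3 0.35 -0.4 0;-0.3 0.35 -0.4 0"

```text
clock: 49.72
tool_pos: [0.5464, -0.1306, 0.1984]
eef_rot: [0.995, 0.097, -0.004, 0.002]
contact_force: [1.3, 0.3, -2.6]
opening: 0.246
finger_force: 59.9
```

```bash
python3 mal.py w27; python3 pins.py 27
python3 - <<'E'
from h import *
z=np.load('/tmp/w27.npz'); p=z['p']; c=dict(fov_y=z['k'][0],cx=z['k'][1],cy=z['k'][2],world_from_camera=z['T']); X=cloud(z['d'],c)
h=cv2.cvtColor(p,cv2.COLOR_RGB2HSV)
m=(abs(h[...,0]-112)<12)&(h[...,1]>120)&(np.hypot(X[...,0]-.6535,X[...,1])<.02)&(X[...,2]>.025)&(X[...,2]<.07); P=X[m]
if len(P): print(len(P),'mid',((P.min(0)+P.max(0))/2).round(4),'z',np.percentile(P[:,2],[10,50,80,95]).round(4))
E
```

```text
head top in tool frame 30307 [55.3 -0.5] 27.0 z -57.7 slopes [0.005 0.009] pos [ 0.5464 -0.1306  0.1984] F [ 1.3  0.3 -2.6]
side red 88 mid [0.5688 0.4147 0.0391] z [0.0378 0.0431 0.0442 0.045 ]
top red 73 mid [0.5661 0.4122 0.0385] z [0.0368 0.0422 0.0442 0.0461]
top blue 16 mid [0.6551 0.0027 0.0422] z [0.0384 0.0418 0.0447 0.0459]
11 mid [ 0.6544 -0.0029  0.0384] z [0.0366 0.0376 0.04   0.0407]
```

The blow drove the blue pin to about 43 mm, just short of home, with no slip. One slightly deeper blow will seat it.

```bash
python3 go.py .6134 -.008 .19 12 .6134 -.008 .11 12
```

```text
clk 49.9 cur [ 0.5475 -0.1267  0.1974] 11.5 F [ 0.8  0.5 -3.5] open 21.8 59.93059007450938
ROW 0.2944 -0.3437 0.0216 -0.0013 rows>= 4
clk 49.9 cur [ 0.5475 -0.1267  0.1974] 11.5 F [ 0.8  0.5 -3.5] open 21.8 59.93059007450938
ROW 0.2970 -0.3439 0.2882 -0.0013 rows>= 4
```

Emit:
send_rows --rows "0.1 -0.1 0 0;0.2 -0.2 0 0;0.295 -0.3 0 0;0.297 -0.344 0.05 0;0.297 -0.344 0.15 0;0.297 -0.344 0.25 0;0.297 -0.344 0.288 0;0.297 -0.344 0.288 0;0.297 -0.344 0.288 0"

```text
clock: 50.62
tool_pos: [0.6133, -0.0096, 0.1097]
eef_rot: [0.995, 0.1, -0.005, 0.001]
contact_force: [0.2, -0.7, -3.3]
opening: 0.244
finger_force: 59.9
```

```bash
python3 go.py .6134 -.008 .0735 12
```

```text
clk 50.6 cur [ 0.6133 -0.0096  0.1097] 11.4 F [ 0.2 -0.7 -3.3] open 21.5 59.93026130832732
ROW 0.0026 -0.0054 0.1208 -0.0016 rows>= 1
```

Emit:
send_rows --rows "0 -0.004 0.05 0;0 -0.004 0.1 0;0 -0.004 0.121 0;0 -0.004 0.121 0;0 -0.004 0.121 0;0 -0.004 0.121 0"

```text
clock: 51.12
tool_pos: [0.6137, -0.0093, 0.0747]
eef_rot: [0.995, 0.099, -0.004, 0.002]
contact_force: [0.2, 0.2, -3.8]
opening: 0.241
finger_force: 60.0
```

```bash
python3 mal.py w28
```

```text
head top in tool frame 30598 [47.9 -0.8] 33.5 z -58.5 slopes [-0.009  0.006] pos [ 0.6137 -0.0093  0.0747] F [ 0.2  0.2 -3.8]
```

Emit:
send_rows --rows "0 0 -0.1 0;0 0 -0.2 0;0 0 -0.3 0;-0.1 0.04 -0.4 0;-0.2 0.08 -0.4 0;-0.3 0.12 -0.4 0;-0.45 0.15 -0.4 0;-0.45 0.15 -0.4 0;-0.45 0.15 -0.4 0"

```text
clock: 51.92
tool_pos: [0.4865, -0.0813, 0.1955]
eef_rot: [0.995, 0.097, -0.007, 0.002]
contact_force: [0.6, 0.6, -3.8]
opening: 0.244
finger_force: 60.0
```

```bash
python3 mal.py w29; python3 pins.py 29; python3 find.py top30;  python3 - <<'E'
from h import *
z=np.load('/tmp/w29.npz'); p=z['p']; c=dict(fov_y=z['k'][0],cx=z['k'][1],cy=z['k'][2],world_from_camera=z['T']); X=cloud(z['d'],c)
h=cv2.cvtColor(p,cv2.COLOR_RGB2HSV)
m=(abs(h[...,0]-112)<12)&(h[...,1]>120)&(np.hypot(X[...,0]-.6535,X[...,1])<.02)&(X[...,2]>.025)&(X[...,2]<.07); P=X[m]
if len(P): print(len(P),'mid',((P.min(0)+P.max(0))/2).round(4),'z',np.percentile(P[:,2],[10,50,80,95]).round(4))
E
python3 go.py .4065 .1614 .2 -60
```

```text
head top in tool frame 30660 [48.2  0. ] 33.3 z -58.6 slopes [-0.007  0.006] pos [ 0.4865 -0.0813  0.1955] F [ 0.6  0.6 -3.8]
side red 88 mid [0.5678 0.4148 0.0398] z [0.0392 0.0427 0.0442 0.0452]
top red 74 mid [0.5661 0.4127 0.0384] z [0.0369 0.042  0.0443 0.0473]
top blue 11 mid [0.6552 0.0026 0.0422] z [0.0406 0.0417 0.0434 0.0439]
top standing lid [637.  71.] 23 z 0.0928 spread 0.0026
top standing lid [621. 162.] 24 z 0.0925 spread 0.0026
top standing lid [601. 250.] 23 z 0.0925 spread 0.0028
top standing lid [582. 336.] 24 z 0.0928 spread 0.0027
top lying 110 ctr [ 380. -363.] [17. 40.] -24.4 65.6
top lying 121 ctr [ 318. -216.] [39. 20.] 24.4 114.4
clk 52.1 cur [ 0.492  -0.0788  0.1951] 11.5 F [-0.2 -0.1 -3.6] open 21.3 59.97633436694741
ROW -0.1202 -0.8412 -0.0173 0.1985 rows>= 10
```

Both pins read about 42 mm, on their stops, and all the jars stand. Next I return the mallet.

Emit:
send_rows --rows "-0.01 -0.07 0 0.02;-0.02 -0.15 0 0.04;-0.04 -0.24 0 0.06;-0.05 -0.33 0 0.08;-0.06 -0.42 0 0.1;-0.07 -0.51 0 0.12;-0.08 -0.6 0 0.14;-0.09 -0.69 0 0.16;-0.11 -0.77 0 0.18;-0.12 -0.84 0 0.1985"

```text
clock: 52.95
tool_pos: [0.405, 0.1638, 0.1945]
eef_rot: [0.865, -0.501, -0.003, 0.003]
contact_force: [-0.7, -0.9, -3.2]
opening: 0.246
finger_force: 60.0
```

Emit:
send_rows --rows "0 0 0.05 0;0 0 0.12 0;0 0 0.2 0;0 0 0.26 0;0 0 0.26 0;0 0 0.26 0"

```text
clock: 53.45
tool_pos: [0.405, 0.1611, 0.1163]
eef_rot: [0.866, -0.5, -0.004, 0.004]
contact_force: [1.8, -1.6, -3.0]
opening: 0.245
finger_force: 60.0
```

```bash
python3 mal.py w31; python3 go.py .4065 .1614 .0375 -60
```

```text
head top in tool frame 30742 [46.7 -0.8] 33.5 z -58.6 slopes [-0.006  0.005] pos [0.405  0.1611 0.1163] F [ 1.8 -1.6 -3. ]
clk 53.5 cur [0.4054 0.1609 0.117 ] -60.0 F [ 0.7  0.6 -3.4] open 21.4 59.97616661712527
ROW 0.0008 -0.0063 0.2648 -0.0001 rows>= 2
```

Emit:
send_rows --rows "0.001 -0.004 0.07 0;0.001 -0.004 0.14 0;0.001 -0.004 0.19 0;0.001 -0.004 0.23 0;0.001 -0.004 0.25 0;0.001 -0.004 0.26 0;0.001 -0.004 0.267 0;0.001 -0.004 0.27 0;0.001 -0.004 0.27 0"

```text
clock: 54.25
tool_pos: [0.4067, 0.1609, 0.037]
eef_rot: [0.866, -0.5, -0.003, 0.004]
contact_force: [0.7, -1.1, -3.8]
opening: 0.249
finger_force: 60.0
```

Emit:
send_rows --rows "0 0 0 0;0 0 0 0;0 0 0 0;0 0 0 0;0 0 0 0" --force 3

```text
clock: 54.67
tool_pos: [0.4063, 0.1609, 0.0368]
eef_rot: [0.866, -0.5, -0.003, 0.004]
contact_force: [-0.6, 0.8, 1.4]
opening: 0.251
finger_force: 3.0
```

Emit:
send_rows --rows "0 0 0 0;0 0 0 0;0 0 0 0;0 0 0 0;0 0 0 0;0 0 0 0;0 0 0 0;0 0 0 0;0 0 0 0" --jaw -1

```text
clock: 55.42
tool_pos: [0.4058, 0.1606, 0.0365]
eef_rot: [0.866, -0.501, -0.004, 0.005]
contact_force: [0.2, 0.2, 0.3]
opening: 0.91
finger_force: 0.0
```

Emit:
send_rows --rows "0 0 -0.1 0;0 0 -0.2 0;0 0 -0.3 0;0 0 -0.4 0;0 0 -0.5 0;0 0 -0.6 0;0 0 -0.7 0;-0.1 0 -0.8 0;-0.2 0.2 -0.8 0;-0.2 0.2 -0.8 0"

```text
clock: 56.25
tool_pos: [0.3248, 0.1847, 0.2781]
eef_rot: [0.866, -0.5, -0.004, 0.004]
contact_force: [-1.5, -0.2, -0.8]
opening: 1.001
finger_force: 0.0
```

```bash
python3 pins.py 32; python3 find.py top33
python3 - <<'E'
from h import *
for n in('top33','side32'):
    z=np.load(f'/tmp/{n}.npz'); p=z['p']; c=dict(fov_y=z['k'][0],cx=z['k'][1],cy=z['k'][2],world_from_camera=z['T']); X=cloud(z['d'],c)
    P=X[(np.hypot(X[...,0]-.43,X[...,1]-.12)<.06)&(X[...,2]>.088)&(X[...,2]<.102)]; print('head',len(P),cv2.minEnclosingCircle((P[:,:2]*1000).astype(np.float32)),np.median(P[:,2]))
z=np.load('/tmp/side32.npz'); cv2.imwrite('pics/end.png',z['p'][:,:,::-1])
E
```

```text
side red 88 mid [0.5676 0.4144 0.0393] z [0.0391 0.0426 0.0439 0.0451]
top red 74 mid [0.5661 0.4121 0.0393] z [0.0358 0.042  0.0446 0.0467]
top blue 16 mid [0.6552 0.0027 0.0415] z [0.039  0.043  0.0445 0.0451]
top standing lid [637.  71.] 23 z 0.0924 spread 0.0027
top standing lid [621. 162.] 23 z 0.0924 spread 0.0027
top standing lid [601. 250.] 23 z 0.0923 spread 0.0028
top standing lid [581. 336.] 24 z 0.0926 spread 0.0029
top lying 109 ctr [ 380. -363.] [18. 39.] -32.4 57.6
top lying 111 ctr [ 317. -216.] [39. 19.] 25.9 115.9
head 369 ((431.78057861328125, 114.24169158935547), 26.94088363647461) 0.09436982357685575
head 303 ((431.6663513183594, 114.08169555664062), 27.747514724731445) 0.09503188172736876
```

View pics/end.png

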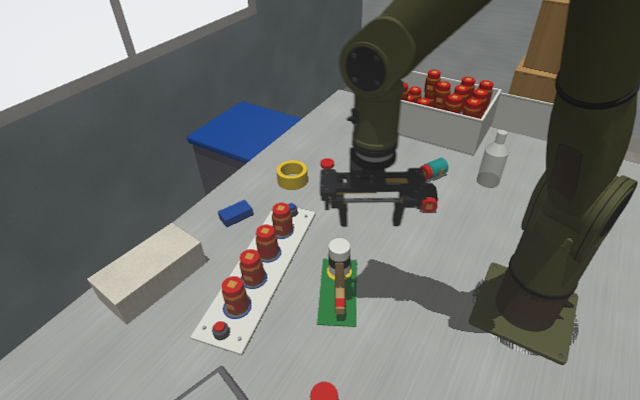

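The end view shows four upright jars at (235,297) to (283,220), both pins down, and the mallet on its mark at (340,265). Before handing in, one close check of the blue pin.

```bash
python3 go.py .56 .06 .28 -60
```

```text
clk 56.4 cur [0.3244 0.184  0.2772] -60.0 F [ 0.4  0.2 -1.4] open 87.7 0.0
ROW 0.7510 -0.4728 -0.0180 0.0001 rows>= 7
```

Emit:
send_rows --rows "0.75 -0.47 -0.02 0;0.75 -0.47 -0.02 0;0.75 -0.47 -0.02 0;0.75 -0.47 -0.02 0;0.75 -0.47 -0.02 0;0.75 -0.47 -0.02 0;0.75 -0.47 -0.02 0;0.75 -0.47 -0.02 0;0.75 -0.47 -0.02 0;0.75 -0.47 -0.02 0"

```text
clock: 57.23
tool_pos: [0.5602, 0.0596, 0.2806]
eef_rot: [0.866, -0.5, -0.005, 0.005]
contact_force: [-0.6, 1.3, -0.5]
opening: 1.004
finger_force: 0.0
```

Run:
```python
from h import *
p,d,c=snap('wrist','w34'); X=cloud(d,c); h=cv2.cvtColor(p,cv2.COLOR_RGB2HSV)
m=(abs(h[...,0]-112)<12)&(h[...,1]>120)&(np.hypot(X[...,0]-.6535,X[...,1])<.011)&(X[...,2]>.025)&(X[...,2]<.07); P=X[m]
print(len(P),((P.min(0)+P.max(0))/2).round(4),np.percentile(P[:,2],[10,25,50,75,95]).round(4))
h2=(np.hypot(X[...,0]-.6535,X[...,1])<.06)&(X[...,2]<.02)&(p.min(2)>150); print('carrier top',np.median(X[h2][:,2]),h2.sum())
```

```text
2 [ 0.6501 -0.0024  0.038 ] [0.0378 0.0379 0.038  0.0381 0.0382]
carrier top 0.010093926271437348 4833
```

Run:
```python
from h import *
z=np.load('/tmp/w34.npz'); p=z['p']; c=dict(fov_y=z['k'][0],cx=z['k'][1],cy=z['k'][2],world_from_camera=z['T']); X=cloud(z['d'],c)
m=(np.hypot(X[...,0]-.6535,X[...,1]-.0005)<.03)&(X[...,2]>.036)&(X[...,2]<.08); P=X[m]; v,u=np.where(m)
print(len(P),P[:,:2].mean(0) if len(P) else 0,np.histogram(P[:,2],bins=np.arange(.036,.062,.001)),u.min(),u.max(),v.min(),v.max(),p[m].mean(0))
```

```text
408 [0.6578856  0.00404141] (array([  2,   4,   5,   5,   9,  60, 170, 124,  27,   2,   0,   0,   0,
         0,   0,   0,   0,   0,   0,   0,   0,   0,   0,   0,   0]), array([0.036, 0.037, 0.038, 0.039, 0.04 , 0.041, 0.042, 0.043, 0.044,
       0.045, 0.046, 0.047, 0.048, 0.049, 0.05 , 0.051, 0.052, 0.053,
       0.054, 0.055, 0.056, 0.057, 0.058, 0.059, 0.06 , 0.061])) 259 280 66 88 [ 29.96078431  81.56617647 157.75735294]
```

The blue pin's top peaks at 42–43 mm, the same as red, so it is home. Handing in.

```bash
python3 -c "
from plant import finish_job
print(finish_job())"
```

```text
the job is handed in; nothing more can be done
None
```

I handed the job in with all four jars upright on their spots, the red then the blue pin driven home by mallet blows, and the mallet back upright on its mark; no verdict came back.

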